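# Seat the sample jar in the label-reader nest and roll its label to the front

### The arm

A 7-joint arm with a two-finger parallel gripper is mounted at the origin on the work surface. World frame = base frame: x ahead of the robot, y to its left, z up, the work surface at z = 0. Lengths are in m, angles in rad, forces in N, time in s.
With the tool pointing down it reaches from about 0.35 to 0.9 m from the base axis. Payload 7.2 kg.
Tool frame: the origin (TCP) lies at the centre of the arm's flange, where the gripper is bolted on; the fingertips stand 182 mm ahead of it and the grasp point (between the pads) lies 163 mm ahead of it; z points along the fingers, y is the direction in which the jaws open and shut (so a half turn about z gives the same grasp; the last joint's range is limited). The gripper opens to 88 mm and grips with 3 to 60 N. Pads are 20 mm wide; open, the fingers measure 115 mm over their backs; the gripper's body (75 mm by 178 mm) begins 61 mm behind the grasp point.
Start: joints at [1.139, 0.411, -0.013, 1.596, 0.006, 1.134, -0.082], TCP at [0.222, -0.584, 0.405] pointing down, gripper open.
Joint ranges: [-2.95, 2.95], [-0.29, 1.99], [-1.47, 1.44], [0.14, 2.54], [-1.03, 4.17], [0.13, 1.85], [-2.86, 2.86]. Speed limits (rad/s): [2.39, 2.39, 3.01, 3.01, 3.14, 3.14, 3.14].

### API

Orientations are given as a unit quaternion [x, y, z, w].
In Python, from station import read_state, read_camera, camera_info, sign_off, search_frame gives the robot as it stands. The module is installed in compiled form; this text tells all that it offers.
- The arm moves only by the tool send_rows, never from a script. Its argument "deltas" is a list that holds one entry, the list of rows, each a list of 5 numbers: the gripper's target within -1 to 1 (fully open at 1, half-way at 0, shut at -1), then the shift along the tool's x, y, z in mm, then the turn about the tool's z in degrees. A call has 1 to 5 rows; each row is the pose to reach, as a shift and turn from the pose commanded when the call began, along the tool's axes at that moment; what a row does not reach only later rows make up. A row lasts 1/12 s, in which the tool goes at most 41.7 mm and 7.16 degrees, less where a joint would pass 70% of its speed; a pose out of reach is approached as far as the arm can. A call with a gripper value outside its range is refused whole. The fingers move at their own pace and stop on an object; "grip_force" is the grip in N (left out, the last holds). Time passes only in rows, so rows that repeat a pose let the fingers close. It gives the time, the measured TCP pose, the force and the opening at its end, in the units of the state.
- read_state(): the state, without advancing time (a new reading comes with each control period).
- read_camera(name): name is "side" or "top" or "wrist"; returns the picture (400x640x3 uint8, red, green, blue); there is no depth.
- camera_info(name): a dict with "mtx" (3x3 intrinsics, pixels), "rvec" (rotation vector, rad) and "tvec" (3), from world to camera coordinates, as OpenCV has them. Camera axes: x right, y down, z forward; pixel columns grow to the right and rows downward; lengths in m; the calibration is good to about 2 mm. A picture is of the moment at which its call begins: read the wrist's pose just before it. camera_info takes no time and is no camera call; for the wrist camera it gives the pose at the moment of the call.
- sign_off(): hands the job in, once; it reports no verdict.
Trained networks look in the newest picture that a camera, given by its name, has taken for a name from the list of things; names that differ only in an ending like _2 or _b are one class to them, and where a whole thing is asked for, a point or a joint stands for the part that bears it (a point fixed in the world has none). Each returns a list of dicts, best first, with "confidence" (0 to 1); they miss things now and then, are a little off and sometimes report something else, mostly with a low value. They report only what shows in the picture. A call takes as long as a camera call. They do not tell look-alikes from the thing itself.
- search_frame(camera, name): "extent" ([centre column, centre row, width, height] in pixels, round what is visible of it).
The state is a dict: "clock": time; "joint_positions": joint angles; "qvel": joint speeds; "joint_efforts": joint torques, N m; "eef_pos": TCP position; "eef_rot": TCP orientation; "wrist_force": force on the tool from outside, world axes, zero at the start; "torque": the same for the moment, N m; "finger_gap": finger opening in m.
Only numpy, scipy, OpenCV 4.12 (cv2) and the standard library are available. Lean on these libraries where they do the work, as an engineer would, in place of code of your own. Each camera call takes 0.05 s, during which the arm holds its last target.

### The job

Slide the wide sample jar along the bench into the label reader's nest until it rests against both rollers, then roll it round with a fingertip until the middle of its label faces squarely out of the nest's open side, and leave it standing there against the rollers. The jar is too wide to grip; keep it upright on the bench, never press on it with more than 30 N, and do not disturb the other things on the bench.

Things in the scene. Friction and masses are not known exactly. Their poses are not given: they have to be found in the camera images.
- jar_center (a point): Sample jar, loose, 0.3 to 0.5 kg: squat upright white plastic cylinder, 104 mm diameter (straight side 5 to 70 mm above the bench), grey lid 100 mm diameter, top at 88 mm, foot 88 mm diameter. Point on its axis, 44 mm above the bench. z axis up; -x axis points out through the label's middle. Pressing high on its side tips it.
- label (a point): Middle of the label on the jar's side, 36 mm above the bench, 52 mm from the jar's axis along the jar's -x. Paper, about 60 mm wide, 46 mm high, dark bars. A 14 mm wide white seal strip runs from its middle up and over the lid to near the lid's centre, so the label's direction shows from above.
- nest_seat (a point): Where jar_center is when the jar is seated in the label reader's nest (44 mm above the bare bench). The nest is fixed. x axis points level into the nest, z up; the open side, where the jar enters and the label must finally face, is -x, towards the robot. The reader's white housing (160 mm wide, 89 mm high) starts 75 mm beyond, at +x.
- roller_left (a point): Nest's left roller: upright, turns freely, grey, 12 mm radius, 9 to 67 mm above the bench, brackets up to 74 mm. Point on its axis half-way up: 36.7 mm along +x and 52.4 mm along +y of nest_seat. A jar pressed towards the housing, within about 35 degrees of the nest's x, stays on both rollers.
- roller_right (a point): Nest's right roller, same as the left, 36.7 mm along +x and 52.4 mm along -y of nest_seat. With the jar on both rollers, a fingertip pressing its side with some 4 to 15 N and moved round its edge rolls it on the spot; with less force the fingertip slips. The contact is stiff: 1 or 2 mm lie between slipping and pressing too hard; touch it at 10 mm/s or so.
Things that resemble listed ones, but are neither listed nor needed, are in the scene too. What is shaped like the part that bears nest_seat but blue or orange is not meant. Leave any pink look-alike of the part that bears jar_center alone.

How it is judged:
On the way, in this order (a step that is already met when the one before it is completed fails the run):
1. the jar stands in the nest against the rollers (horizontal distance between jar_center and nest_seat below 0.005 m and angle between jar_center's own z axis and vertical below 0.06 rad), for 0.2 s.
2. the label faces squarely out of the nest's open side (angle between the x axis of jar_center and the x axis of nest_seat, either way round below 0.15 rad and x of label in the frame of nest_seat below -0.03 m and horizontal distance between jar_center and nest_seat below 0.006 m), for 0.2 s.
At the end, for the whole second after the job is handed in: The jar stands upright on the bench at rest, its axis within 6 mm of the seated position against the rollers, with the middle of its label within 0.15 rad (about 8.5 degrees) of straight out of the nest's open side (all of step 2 and height (world z) of jar_center below 0.05 m and angle between jar_center's own z axis and vertical below 0.06 rad and linear speed of jar below 0.02 m/s); the robot touches nothing.
It fails at once if the fingers or arm press on the jar with more than 30 N (contact force between any of the fingers, the arm and jar above 30 N).
It fails at once if the jar is tipped or lifted (angle between jar_center's own z axis and vertical above 0.2 rad or height (world z) of jar_center above 0.06 m).
It fails at once if another thing on the bench is disturbed (distance of any of flask, amber_bottle, clear_bottle, beaker, vial_a, vial_b, spatula from where it was at the start of the episode above 0.03 m).
It also fails if it takes over 72 s, if anything falls off the work surface, if the arm or the gripper's body presses on something with over 40 N, if the wrist force passes 120 N, or if a joint passes its speed limit or range.

## Working session

There is one attempt and no reset: what is moved stays moved. The work goes in short steps, Python scripts to look and compute and a tool call to move; the robot and the scene stay as the last step left them, time stands still between calls to the robot, and variables do not carry over. Pictures are saved under pics/ and viewed, and the job is handed in when it is done.

Besides the shell and the picture viewer there is one more tool, called as name([rows], argument=value, ...), one row to a line, values as JSON. send_rows: Moves the arm, as the interface text tells. Its arguments: {"type":"object","properties":{"deltas":{"type":"array","items":{"type":"array","items":{"type":"array","items":{"type":"number"}}}},"grip_force":{"type":"number"}},"required":["deltas"]}

```bash
mkdir -p pics; cat > h.py <<'E'
from station import *
import numpy as np, cv2
from scipy.spatial.transform import Rotation as R
def snap(cam,fn):
    im=read_camera(cam); cv2.imwrite('pics/'+fn,im[:,:,::-1]); return im
def ray(cam,uv,z):
    c=camera_info(cam); K=np.array(c['mtx']); Rm=cv2.Rodrigues(np.array(c['rvec'],float))[0]; t=np.array(c['tvec'],float).reshape(3)
    d=Rm.T@np.linalg.solve(K,[uv[0],uv[1],1.]); o=-Rm.T@t
    return o+d*(z-o[2])/d[2]
def proj(cam,P):
    c=camera_info(cam)
    return cv2.projectPoints(np.array(P,float).reshape(-1,3),np.array(c['rvec'],float),np.array(c['tvec'],float),np.array(c['mtx'],float),None)[0].reshape(-1,2)
E
python3 - <<'E'
from h import *
s=read_state(); print({k:np.round(v,3) for k,v in s.items()}); print(R.from_quat(s['eef_rot']).as_matrix().round(3))
for c in ['top','side']:
    snap(c,c+'0.png')
    for n in ['jar_center','label','nest_seat','roller_left']:
        print(c,n,[(round(d['confidence'],2),np.round(d['extent'])) for d in search_frame(c,n)])
    i=camera_info(c); Rm=cv2.Rodrigues(np.array(i['rvec'],float))[0]; print(-Rm.T@np.array(i['tvec']).reshape(3))
E
```

```text
{'clock': np.float64(0.0), 'joint_positions': array([ 1.139,  0.412, -0.013,  1.597,  0.006,  1.134, -0.082]), 'qvel': array([-0.001,  0.002,  0.001, -0.   , -0.   , -0.   ,  0.001]), 'joint_efforts': array([-0.0000e+00, -5.8796e+01,  6.4100e-01, -2.9108e+01, -5.4000e-02,
        1.8000e-02,  0.0000e+00]), 'eef_pos': array([ 0.222, -0.584,  0.404]), 'eef_rot': array([ 0.983,  0.181, -0.   , -0.001]), 'wrist_force': array([-0.063, -0.242,  0.496]), 'torque': array([ 0.021, -0.021, -0.035]), 'finger_gap': np.float64(0.088)}
[[ 0.935  0.356 -0.001]
 [ 0.356 -0.935  0.001]
 [-0.    -0.002 -1.   ]]
top jar_center [(0.91, array([311., 239.,  49.,  48.]))]
top label [(0.96, array([358., 176.,  48.,  52.])), (0.92, array([312., 242.,  50.,  46.]))]
top nest_seat [(0.96, array([417., 275.,  77.,  58.])), (0.79, array([347.,  85.,  71.,  62.])), (0.65, array([250., 171.,  77.,  63.])), (0.16, array([357., 172.,  44.,  48.]))]
top roller_left [(0.96, array([251., 171.,  76.,  63.])), (0.77, array([348.,  88.,  70.,  68.])), (0.69, array([414., 274.,  82.,  69.]))]
[ 0.30459106 -0.01998466  1.07337694]
side jar_center [(0.93, array([329., 172.,  49.,  63.])), (0.85, array([346., 240.,  61.,  71.]))]
side label [(0.89, array([346., 242.,  58.,  72.])), (0.58, array([330., 174.,  48.,  58.]))]
side nest_seat [(0.84, array([226., 228., 103.,  95.])), (0.71, array([447., 204.,  92.,  87.])), (0.68, array([260., 134.,  81.,  67.]))]
side roller_left [(0.94, array([260., 136.,  80.,  72.])), (0.94, array([228., 228., 101.,  95.])), (0.65, array([449., 205.,  94.,  94.]))]
[0.0482945  0.36621192 0.6729809 ]
```

View pics/top0.png

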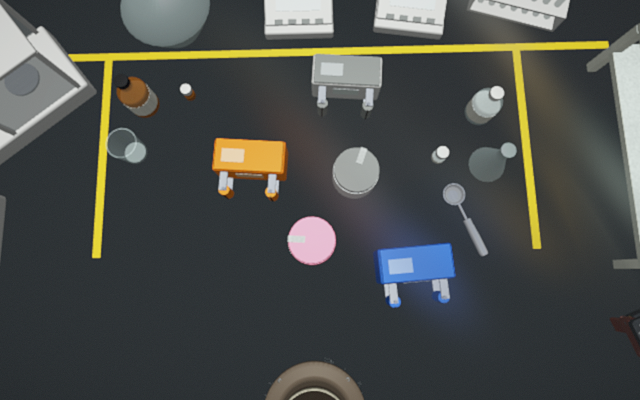

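View pics/side0.png

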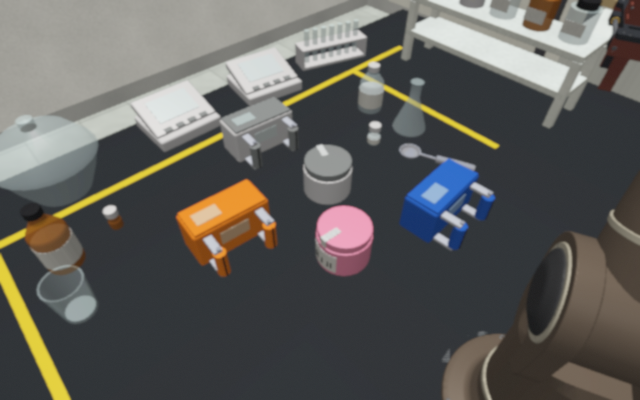

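```bash
python3 - <<'E'
from h import *
im=cv2.imread('pics/top0.png')
c=cv2.resize(im[40:320,200:480],None,fx=2.1,fy=2.1,interpolation=cv2.INTER_CUBIC); cv2.imwrite('pics/top0z.png',c)
for p in [(0,0),(640,0),(0,400),(640,400),(320,200)]: print(p,ray('top',p,0).round(3))
E
```

```text
(0, 0) [1.016 0.792 0.   ]
(640, 0) [ 0.971 -0.848  0.   ]
(0, 400) [0.043 0.692 0.   ]
(640, 400) [ 0.02 -0.71  0.  ]
(320, 200) [ 0.475 -0.024  0.   ]
```

View pics/top0z.png

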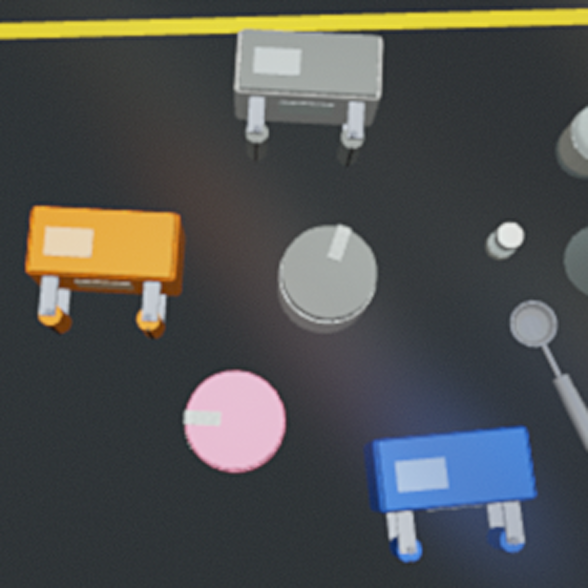

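```bash
python3 - <<'E'
from h import *
z=lambda p:(p[0]/2.1+200-.25,p[1]/2.1+40-.25)
f=lambda p,h:ray('top',z(p),h)
c=[f(p,.089) for p in [(240,32),(383,37),(237,94),(379,97)]]
for a in c: print('corner',a.round(4))
print('w',np.linalg.norm(c[0]-c[1]),np.linalg.norm(c[2]-c[3]))
print('roll L,R',f((257,131),.074).round(4),f((352,137),.074).round(4))
j=f((328,273),.088);print('jar',j.round(4)); 
e=f((342,227),.088); d=e-j; print('strip',d.round(4),np.degrees(np.arctan2(d[1],d[0])))
e=f((336,254),.088); d=e-j; print('strip in',np.degrees(np.arctan2(d[1],d[0])))
print('left/right lid',f((280,272),.088),f((377,274),.088))
im=cv2.imread('pics/top0.png')
cv2.imwrite('pics/nz.png',cv2.resize(im[45:125,300:400],None,fx=7,fy=7,interpolation=cv2.INTER_CUBIC))
cv2.imwrite('pics/jz.png',cv2.resize(im[135:210,310:400],None,fx=7,fy=7,interpolation=cv2.INTER_CUBIC))
E
```

```text
corner [ 0.798  -0.0173  0.089 ]
corner [ 0.7882 -0.1732  0.089 ]
corner [ 0.7262 -0.0127  0.089 ]
corner [ 0.719  -0.1657  0.089 ]
w 0.156168284616162 0.15319279925445647
roll L,R [ 0.6893 -0.0336  0.074 ] [ 0.68   -0.1366  0.074 ]
jar [ 0.5261 -0.104   0.088 ]
strip [ 0.0493 -0.0165  0.    ] -18.49995752292632
strip in -24.243433763996684
left/right lid [ 0.52829115 -0.05393443  0.088     ] [ 0.52391543 -0.15501962  0.088     ]
```

View pics/nz.png

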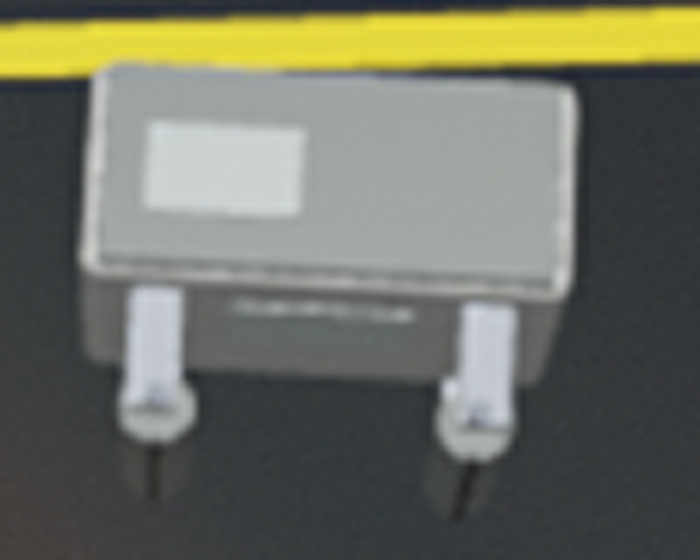

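View pics/jz.png

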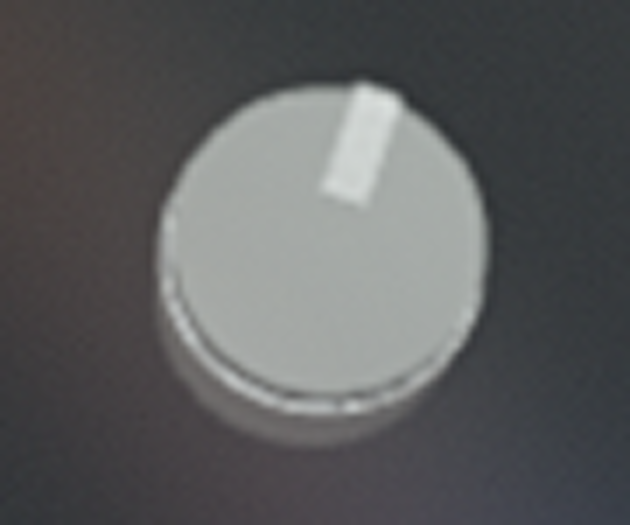

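```bash
python3 - <<'E'
from h import *
from scipy.optimize import least_squares
n=lambda p:np.array([p[0]/7+300-.43,p[1]/7+45-.43])
obs=np.array([n(p) for p in [(97,65),(578,88),(82,270),(570,298),(157,408),(477,424)]])
def model(q):
    x,y,t,dp=q; P=[[75+dp,80,89],[75+dp,-80,89],[75,80,89],[75,-80,89],[36.7,52.4,70],[36.7,-52.4,70]]
    P=np.array(P)/1000; c,s=np.cos(t),np.sin(t)
    return np.c_[x+c*P[:,0]-s*P[:,1],y+s*P[:,0]+c*P[:,1],P[:,2]]
f=least_squares(lambda q:(proj('top',model(q))-obs).ravel(),[.65,-.08,-.05,80],x_scale=[.1,.1,.1,10])
print(f.x[:2].round(4),np.degrees(f.x[2]),f.x[3]); print((f.fun.reshape(-1,2)).round(2))
j=lambda p:ray('top',(p[0]/7+310-.43,p[1]/7+135-.43),.088)
g=[j(p) for p in [(163,245),(488,245),(325,86),(325,393)]]
print(np.round(g,4),'c',(g[0]+g[1])[1]/2,(g[2]+g[3])[0]/2)
c=np.array([(g[2]+g[3])[0]/2,(g[0]+g[1])[1]/2])
for p in [(379,90),(344,195)]:
    d=j(p)[:2]-c; print(np.degrees(np.arctan2(d[1],d[0])),np.linalg.norm(d))
a=j((379,90))-j((344,195));print(np.degrees(np.arctan2(a[1],a[0])))
print('pink',ray('top',(311.5,240.5),.088))
# side check
print(proj('side',model(f.x)).round(0))
E
```

```text
[ 0.6483 -0.0826] -4.643316712319875 71.99346056186761
[[-0.54 -0.17]
 [ 0.44  0.15]
 [-0.37  0.02]
 [ 0.46 -0.23]
 [ 0.02  0.01]
 [-0.01  0.2 ]]
[[ 0.5276 -0.0534  0.088 ]
 [ 0.5254 -0.1551  0.088 ]
 [ 0.578  -0.106   0.088 ]
 [ 0.4794 -0.1025  0.088 ]] c -0.1042627824026944 0.528707053856621
-21.45569618561733 0.051124506346975
-24.975859753766567 0.015178614222126824
-19.971711390484046
pink [ 0.37350387 -0.00371096  0.088     ]
[[218. 119.]
 [275.  96.]
 [234. 135.]
 [292. 109.]
 [254. 145.]
 [292. 128.]]
```

send_rows([
  [[0, 25.6, -23.6, 0, 0], [0, 51.2, -47.2, 0, 0], [0, 76.8, -70.8, 0, 0], [0, 102.4, -94.4, 0, 0], [0, 128, -118, 0, 0]],
], grip_force=20)

```text
clock: 0.92
eef_pos: [0.3004, -0.4268, 0.4047]
eef_rot: [0.984, 0.181, 0.0, 0.0]
wrist_force: [1.0, 0.4, 1.7]
finger_gap: 0.058
```

send_rows([
  [[0, 25.6, -23.6, 0, 0], [0, 51.2, -47.2, 0, 0], [0, 76.8, -70.8, 0, 0], [0, 102.4, -94.4, 0, 0], [0, 128, -118, 0, 0]],
])

```text
clock: 1.33
eef_pos: [0.378, -0.2708, 0.405]
eef_rot: [0.984, 0.181, 0.0, 0.0]
wrist_force: [0.6, -0.1, -0.6]
finger_gap: 0.0438
```

send_rows([
  [[0, 25.6, -23.6, 0, 0], [0, 51.2, -47.2, 0, 2], [0, 76.8, -70.8, 0, 5], [0, 102.4, -94.4, 0, 8], [0, 127, -118, 0, 10.9]],
])

```text
clock: 1.75
eef_pos: [0.4548, -0.1153, 0.405]
eef_rot: [0.996, 0.085, 0.0, 0.0]
wrist_force: [0.5, 0.1, -0.0]
finger_gap: 0.0443
```

```bash
python3 - <<'E'
from h import *
s=read_state(); m=R.from_quat(s['eef_rot']).as_matrix();print(s['clock'],s['eef_pos'].round(4),m.round(3),s['finger_gap'],s['wrist_force'].round(2),s['joint_positions'].round(2))
snap('wrist','w1.png')
d=np.array([.454,-.117,.212])-s['eef_pos']; print((m.T@d*1000).round(1))
E
```

```text
1.75 [ 0.4548 -0.1153  0.405 ] [[ 0.985  0.17   0.001]
 [ 0.17  -0.985 -0.   ]
 [ 0.001  0.    -1.   ]] 0.044263623253165955 [ 0.52  0.09 -0.03] [ 0.45  0.17 -0.34  1.94  0.06  1.04 -1.32]
[ -1.3   1.4 193. ]
```

View pics/w1.png

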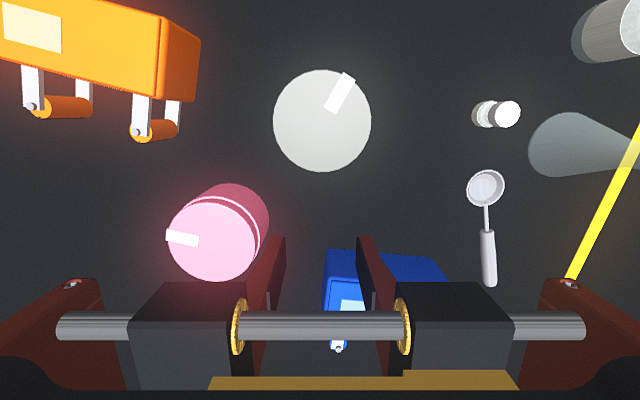

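```bash
python3 - <<'E'
from h import *
print([ray('wrist',p,.088).round(4) for p in [(322,121),(273,121),(371,121),(348,76),(331,110)]])
a=ray('wrist',(348,76),.088)-ray('wrist',(331,110),.088); print(np.degrees(np.arctan2(a[1],a[0])))
E
```

```text
[array([ 0.5319, -0.0977,  0.088 ]), array([ 0.5235, -0.0494,  0.088 ]), array([ 0.5404, -0.146 ,  0.088 ]), array([ 0.5771, -0.115 ,  0.088 ]), array([ 0.5438, -0.1047,  0.088 ])]
-17.300234149647693
```

send_rows([
  [[0, -1, 1.5, 38, 0], [0, -1, 1.5, 76, 0], [0, -1, 1.5, 114, 0], [0, -1, 1.5, 152, 0], [0, -1, 1.5, 180, 0]],
])

```text
clock: 2.22
eef_pos: [0.4528, -0.1187, 0.2223]
eef_rot: [0.996, 0.087, -0.001, -0.0]
wrist_force: [0.4, -1.5, -0.1]
finger_gap: 0.0439
```

send_rows([
  [[0, 0, 0, 8, 0], [0, 0, 0, 13, 0], [0, 4, 0, 13, 0]],
])

```text
clock: 2.47
eef_pos: [0.4574, -0.1182, 0.2117]
eef_rot: [0.996, 0.087, -0.001, -0.0]
wrist_force: [-0.0, -0.5, -0.2]
finger_gap: 0.044
```

send_rows([
  [[0, 3, 0, 0, 0], [0, 6, 0, 0, 0], [0, 9, 0, 0, 0], [0, 10, 0, 0, 0], [0, 11, 0, 0, 0]],
])

```text
clock: 2.88
eef_pos: [0.4688, -0.1161, 0.2124]
eef_rot: [0.996, 0.087, 0.001, 0.0]
wrist_force: [-0.5, 0.9, -0.1]
finger_gap: 0.0441
```

send_rows([
  [[0, 1, 0, 0, 0], [0, 2, 0, 0, 0], [0, 3, 0, 0, 0], [0, 4, 0, 0, 0], [0, 5, 0, 0, 0]],
])

```text
clock: 3.3
eef_pos: [0.4729, -0.1151, 0.2115]
eef_rot: [0.996, 0.087, -0.001, -0.0]
wrist_force: [-4.2, 0.6, 1.8]
finger_gap: 0.044
```

send_rows([
  [[0, 1, 0, 0, 0], [0, 2, 0, 0, 0], [0, 3, 0, 0, 0], [0, 4, 0, 0, 0], [0, 5, 0, 0, 0]],
])

```text
clock: 3.72
eef_pos: [0.4784, -0.1144, 0.2115]
eef_rot: [0.996, 0.087, 0.0, 0.0]
wrist_force: [-1.3, -1.3, -0.8]
finger_gap: 0.044
```

```bash
cat > look.py <<'E'
from h import *
import sys
s=read_state(); m=R.from_quat(s['eef_rot']).as_matrix();print(s['clock'],s['eef_pos'].round(4),np.degrees(np.arctan2(m[1,0],m[0,0])).round(2),s['finger_gap'].round(4),s['wrist_force'].round(2))
im=snap('top',sys.argv[1]+'.png')
cv2.imwrite('pics/'+sys.argv[1]+'z.png',cv2.resize(im[60:200,300:420,::-1],None,fx=4,fy=4,interpolation=cv2.INTER_CUBIC))
E
python3 look.py t1
```

```text
Traceback (most recent call last):
  File "look.py", line 3, in <module>
    s=read_state(); m=R.from_quat(s['eef_rot']).as_matrix();print(s['clock'],s['eef_pos'].round(4),np.degrees(np.arctan2(m[1,0],m[0,0])).round(2),s['finger_gap'].round(4),s['wrist_force'].round(2))
                                                                                                                                                  ^^^^^^^^^^^^^^^^^^^^^
AttributeError: 'float' object has no attribute 'round'
```

```bash
sed -i "s/s\['finger_gap'\].round(4)/np.round(s['finger_gap'],4)/" look.py; python3 look.py t1
```

```text
3.7167 [ 0.4784 -0.1144  0.2115] 9.93 0.044 [-1.33 -1.28 -0.82]
```

View pics/t1z.png

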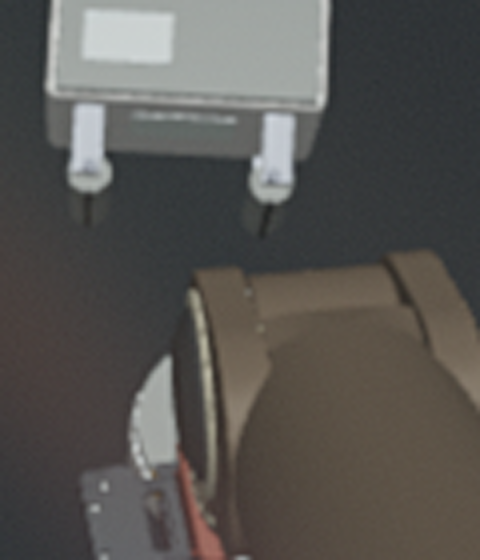

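send_rows([
  [[0, 2, 0, 0, 0], [0, 4, 0, 0, 0], [0, 6, 0, 0, 0], [0, 8, 0, 0, 0], [0, 10, 0, 0, 0]],
])

```text
clock: 4.18
eef_pos: [0.4884, -0.1125, 0.2116]
eef_rot: [0.996, 0.087, 0.0, -0.0]
wrist_force: [-2.1, -0.5, -0.8]
finger_gap: 0.0439
```

send_rows([
  [[0, 2, 0, 0, 0], [0, 4, 0, 0, 0], [0, 6, 0, 0, 0], [0, 8, 0, 0, 0], [0, 10, 0, 0, 0]],
])

```text
clock: 4.6
eef_pos: [0.4981, -0.1108, 0.2116]
eef_rot: [0.996, 0.087, 0.0, 0.0]
wrist_force: [-2.2, 0.3, -0.6]
finger_gap: 0.0438
```

send_rows([
  [[0, 2, 0, 0, 0], [0, 4, 0, 0, 0], [0, 6, 0, 0, 0], [0, 8, 0, 0, 0], [0, 10, 0, 0, 0]],
])

```text
clock: 5.02
eef_pos: [0.508, -0.1091, 0.2116]
eef_rot: [0.996, 0.087, 0.0, 0.0]
wrist_force: [-1.7, -0.1, 0.2]
finger_gap: 0.0437
```

```bash
python3 - <<'E'
from h import *
s=read_state();print(s['clock'],s['eef_pos'].round(4))
im=snap('wrist','w2.png')
E
```

```text
5.0167 [ 0.508  -0.1091  0.2116]
```

View pics/w2.png

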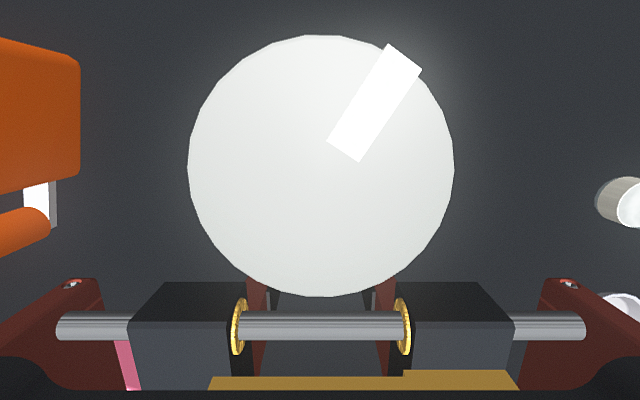

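```bash
cat > trk.py <<'E'
from h import *
import sys
def trk(name=None):
    s=read_state(); im=read_camera('wrist')
    if name: cv2.imwrite('pics/'+name,im[:,:,::-1])
    g=im.astype(float); mn=g.min(2); sat=g.max(2)-mn
    m=((mn>150)&(sat<40)).astype(np.uint8)
    n,l,st,ce=cv2.connectedComponentsWithStats(m)
    k=1+np.argmax(st[1:,4]); 
    cs=max(cv2.findContours((l==k).astype(np.uint8),cv2.RETR_EXTERNAL,cv2.CHAIN_APPROX_NONE)[0],key=len).reshape(-1,2)
    W=np.array([ray('wrist',p,.088)[:2] for p in cs[::2]])
    # robust circle of radius 50
    from scipy.optimize import least_squares
    f=least_squares(lambda q:np.hypot(*(W-q).T)-.050,W.mean(0),loss='soft_l1',f_scale=.001)
    c=f.x
    # strip: brightest
    yy,xx=np.nonzero((l==k))
    v=mn[yy,xx]; P=np.array([ray('wrist',p,.088)[:2] for p in np.c_[xx,yy][v>250]]) if (v>250).sum()>20 else np.zeros((0,2))
    out=None
    if len(P):
        d=P-c; r=np.hypot(*d.T); q=(r<.047)&(r>.012); dd=d[q]; mvec=dd.mean(0); out=np.degrees(np.arctan2(mvec[1],mvec[0]))
    mm=R.from_quat(s['eef_rot']).as_matrix()
    print('t',s['clock'],'tcp',s['eef_pos'].round(4),'yaw',np.degrees(np.arctan2(mm[1,0],mm[0,0])).round(2),'F',s['wrist_force'].round(1),'lid',c.round(4),'res',np.abs(f.fun).mean().round(5),'strip',out,len(P),'rel',(mm.T[:2,:2]@(c-s['eef_pos'][:2])*1000).round(1))
    return im
if __name__=='__main__': trk(sys.argv[1] if len(sys.argv)>1 else None)
E
python3 trk.py
```

```text
Traceback (most recent call last):
  File "trk.py", line 25, in <module>
    if __name__=='__main__': trk(sys.argv[1] if len(sys.argv)>1 else None)
                             ~~~^^^^^^^^^^^^^^^^^^^^^^^^^^^^^^^^^^^^^^^^^^
  File "trk.py", line 18, in trk
    v=mn[yy,xx]; P=np.array([ray('wrist',p,.088)[:2] for p in np.c_[xx,yy][v>250]]) if (v>250).sum()>20 else np.zeros((0,2))
                             ~~~^^^^^^^^^^^^^^^^
  File "h.py", line 7, in ray
    c=camera_info(cam); K=np.array(c['mtx']); Rm=cv2.Rodrigues(np.array(c['rvec'],float))[0]; t=np.array(c['tvec'],float).reshape(3)
ValueError: time passes only in moves, steps and waits
```

send_rows([
  [[0, 2, 0, 0, 0], [0, 4, 0, 0, 0], [0, 6, 0, 0, 0], [0, 8, 0, 0, 0], [0, 10, 0, 0, 0]],
])

```text
clock: 5.53
eef_pos: [0.5178, -0.1074, 0.2116]
eef_rot: [0.996, 0.087, -0.0, 0.0]
wrist_force: [-3.7, -0.2, 0.7]
finger_gap: 0.0443
```

send_rows([
  [[0, 2, 0, 0, 0], [0, 4, 0, 0, 0], [0, 6, 0, 0, 0], [0, 8, 0, 0, 0], [0, 10, 0, 0, 0]],
])

```text
clock: 5.95
eef_pos: [0.5277, -0.1057, 0.2117]
eef_rot: [0.996, 0.087, -0.0, 0.0]
wrist_force: [-2.8, 0.0, 1.2]
finger_gap: 0.0439
```

send_rows([
  [[0, 2, 0, 0, 0], [0, 4, 0, 0, 0], [0, 6, 0, 0, 0], [0, 8, 0, 0, 0], [0, 10, 0, 0, 0]],
])

```text
clock: 6.37
eef_pos: [0.5375, -0.1039, 0.2116]
eef_rot: [0.996, 0.087, 0.0, -0.0]
wrist_force: [-2.7, -0.8, 1.4]
finger_gap: 0.044
```

send_rows([
  [[0, 2, 0, 0, 0], [0, 4, 0, 0, 0], [0, 6, 0, 0, 0], [0, 8, 0, 0, 0], [0, 10, 0, 0, 0]],
])

```text
clock: 6.78
eef_pos: [0.5474, -0.1022, 0.2116]
eef_rot: [0.996, 0.087, -0.0, 0.0]
wrist_force: [-2.5, -0.8, 1.3]
finger_gap: 0.0436
```

send_rows([
  [[0, 2, 0, 0, 0], [0, 4, 0, 0, 0], [0, 6, 0, 0, 0], [0, 8, 0, 0, 0], [0, 10, 0, 0, 0]],
])

```text
clock: 7.2
eef_pos: [0.5572, -0.1005, 0.2116]
eef_rot: [0.996, 0.087, -0.0, 0.0]
wrist_force: [-4.5, -1.0, 1.5]
finger_gap: 0.0441
```

```bash
python3 trk.py w3.png
```

```text
Traceback (most recent call last):
  File "trk.py", line 25, in <module>
    if __name__=='__main__': trk(sys.argv[1] if len(sys.argv)>1 else None)
                             ~~~^^^^^^^^^^^^^^^^^^^^^^^^^^^^^^^^^^^^^^^^^^
  File "trk.py", line 18, in trk
    v=mn[yy,xx]; P=np.array([ray('wrist',p,.088)[:2] for p in np.c_[xx,yy][v>250]]) if (v>250).sum()>20 else np.zeros((0,2))
                             ~~~^^^^^^^^^^^^^^^^
  File "h.py", line 7, in ray
    c=camera_info(cam); K=np.array(c['mtx']); Rm=cv2.Rodrigues(np.array(c['rvec'],float))[0]; t=np.array(c['tvec'],float).reshape(3)
ValueError: time passes only in moves, steps and waits
```

View pics/w3.png

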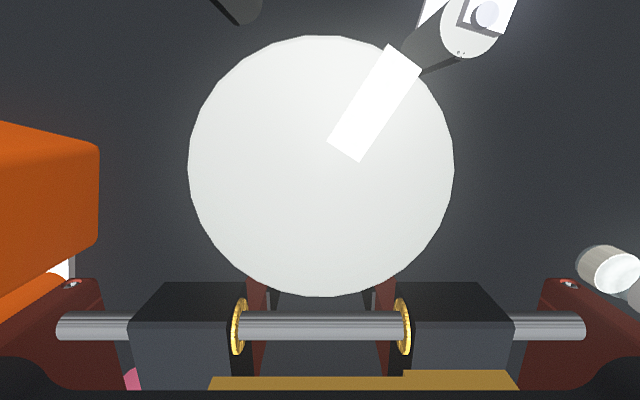

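```bash
cat > trk.py <<'E'
from h import *
import sys
from scipy.optimize import least_squares
def trk(name=None,im=None):
    s=read_state(); c0=camera_info('wrist'); im=read_camera('wrist')
    if name: cv2.imwrite('pics/'+name,im[:,:,::-1])
    K=np.array(c0['mtx']); Rm=cv2.Rodrigues(np.array(c0['rvec'],float))[0]; t=np.array(c0['tvec'],float).reshape(3); o=-Rm.T@t
    def rays(p,z):
        d=np.c_[p,np.ones(len(p))]@np.linalg.inv(K).T@Rm; return (o+d*((z-o[2])/d[:,2])[:,None])[:,:2]
    g=im.astype(float); mn=g.min(2); sat=g.max(2)-mn
    m=((mn>150)&(sat<40)).astype(np.uint8)
    n,l,st,ce=cv2.connectedComponentsWithStats(m); k=1+np.argmax(st[1:,4])
    cs=max(cv2.findContours((l==k).astype(np.uint8),cv2.RETR_EXTERNAL,cv2.CHAIN_APPROX_NONE)[0],key=len).reshape(-1,2)
    W=rays(cs[(cs[:,1]<397)&(cs[:,1]>2)&(cs[:,0]>2)&(cs[:,0]<637)],.088)
    f=least_squares(lambda q:np.hypot(*(W-q).T)-.050,np.median(W,0),loss='soft_l1',f_scale=.0007); c=f.x
    yy,xx=np.nonzero(l==k); P=rays(np.c_[xx,yy],.088); r=np.hypot(*(P-c).T); q=(r<.046)
    v=mn[yy,xx]; base=np.median(v[q]); q&=(v>base+10)&(r>.012); d=P[q]-c; out=None
    if len(d)>30:
        a=np.unwrap(np.arctan2(d[:,1],d[:,0])); mv=np.exp(1j*np.arctan2(d[:,1],d[:,0])).mean(); out=np.degrees(np.angle(mv)).round(1)
    mm=R.from_quat(s['eef_rot']).as_matrix()
    print('t',round(float(s['clock']),2),'tcp',s['eef_pos'].round(4),'yaw',np.degrees(np.arctan2(mm[1,0],mm[0,0])).round(2),'F',s['wrist_force'].round(1),'lid',c.round(4),'res',np.median(np.abs(np.hypot(*(W-c).T)-.05)).round(5),'strip',out,len(d),'rel',(mm.T[:2,:2]@(c-s['eef_pos'][:2])*1000).round(1))
    return s,c,out
if __name__=='__main__': trk(sys.argv[1] if len(sys.argv)>1 else None)
E
python3 trk.py
```

```text
t 7.25 tcp [ 0.5576 -0.1003  0.2117] yaw 9.95 F [-2.2 -0.5 -0.4] lid [ 0.6147 -0.0914] res 0.00097 strip -5.9 9474 rel [57.7  1.1]
```

send_rows([
  [[0, 2, 0, 0, 0], [0, 4, 0, 0, 0], [0, 6, -0.5, 0, 0], [0, 8, -0.5, 0, 0], [0, 10, -1, 0, 0]],
])

```text
clock: 7.72
eef_pos: [0.5669, -0.0979, 0.2116]
eef_rot: [0.996, 0.087, -0.0, 0.0]
wrist_force: [-2.9, -1.4, 0.8]
finger_gap: 0.044
```

send_rows([
  [[0, 2, 0, 0, 0], [0, 4, 0, 0, 0], [0, 6, -0.5, 0, 0], [0, 8, -0.5, 0, 0], [0, 10, -0.5, 0, 0]],
])

```text
clock: 8.13
eef_pos: [0.5767, -0.0954, 0.2116]
eef_rot: [0.996, 0.087, -0.0, -0.0]
wrist_force: [-3.9, -0.7, 1.6]
finger_gap: 0.0441
```

send_rows([
  [[0, 1, 0, 0, 0], [0, 2, 0, 0, 0], [0, 3, 0, 0, 0], [0, 4, 0, 0, 0], [0, 5, 0, 0, 0]],
])

```text
clock: 8.55
eef_pos: [0.5814, -0.0947, 0.2116]
eef_rot: [0.996, 0.087, -0.0, -0.0]
wrist_force: [-3.4, -0.6, 2.4]
finger_gap: 0.044
```

```bash
python3 trk.py w4.png; python3 - <<'E'
import cv2,numpy as np
im=cv2.imread('pics/w4.png').min(2); print(im[60:290:20,200:450:20])
E
```

```text
t 8.55 tcp [ 0.5814 -0.0947  0.2116] yaw 9.94 F [-3.4 -0.6  2.4] lid [ 0.6409 -0.0881] res 0.00308 strip 2.5 14051 rel [59.7  3.8]
[[ 58  46  85 212 216 217 220 224 222 253 252 135 244]
 [ 60 200 204 208 211 213 218 222 222 251 251 201 205]
 [ 58 199 202 204 208 212 217 217 250 251 252 212 204]
 [194 197 200 201 205 210 213 255 252 252 207 205 197]
 [192 193 196 198 203 201 210 253 252 205 204 197 194]
 [188 192 194 195 193 201 204 207 233 200 197 192 189]
 [185 189 190 191 194 196 198 197 196 194 191 191 185]
 [182 188 186 190 194 196 193 196 192 193 186 187 187]
 [188 185 187 188 195 194 195 193 188 190 189 184 184]
 [ 55 179 187 187 186 190 193 187 188 188 187 183  57]
 [ 51  54 179 183 185 186 188 185 183 185 182  57  52]
 [ 50  52  56 180 183 182 184 182 182 182  60  53  52]]
```

View pics/w4.png

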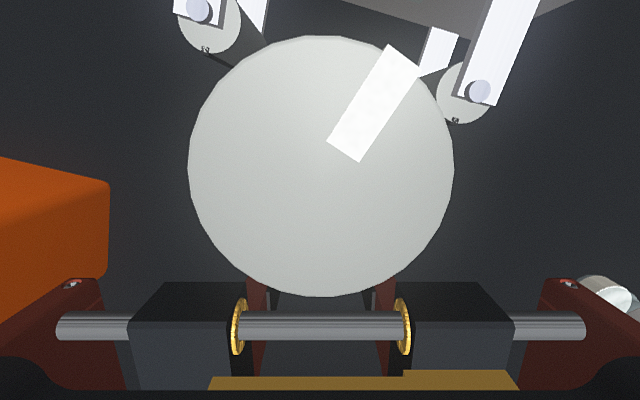

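```bash
python3 - <<'E'
s=open('trk.py').read()
s=s.replace("np.median(W,0),loss='soft_l1',f_scale=.0007)","s['eef_pos'][:2]+.057*R.from_quat(s['eef_rot']).as_matrix()[:2,0],loss='cauchy',f_scale=.0003)")
s=s.replace("(v>base+10)","(v>242)").replace("r>.012","r>.014").replace("r<.046","r<.044")
open('trk.py','w').write(s)
E
python3 trk.py
python3 - <<'E'
from h import *
c0=camera_info('wrist')
for p in [(462,95),(210,22),(321,166)]: print(ray('wrist',p,.067).round(4))
im=cv2.imread('pics/w4.png');cv2.imwrite('pics/w4z.png',cv2.resize(im[0:140,160:540],None,fx=2,fy=2))
E
```

```text
t 8.6 tcp [ 0.5817 -0.0946  0.2116] yaw 9.95 F [-2.9 -0.7  1.8] lid [ 0.6391 -0.0865] res 0.00146 strip -21.4 3721 rel [58.   1.9]
[ 0.6801 -0.1369  0.067 ]
[ 0.6886 -0.0338  0.067 ]
[ 0.6413 -0.0851  0.067 ]
```

View pics/w4z.png

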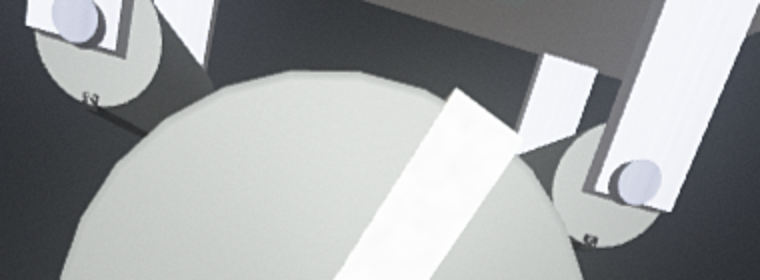

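send_rows([
  [[0, 1, -0.4, 0, 0], [0, 2, -0.8, 0, 0], [0, 3, -1, 0, 0], [0, 4, -1, 0, 0], [0, 5, -1, 0, 0]],
])

```text
clock: 9.07
eef_pos: [0.5862, -0.0928, 0.2116]
eef_rot: [0.996, 0.087, -0.0, 0.0]
wrist_force: [-2.7, -0.4, 2.6]
finger_gap: 0.0439
```

send_rows([
  [[0, 0.7, 0, 0, 0], [0, 1.4, 0, 0, 0], [0, 2, 0, 0, 0]],
])

```text
clock: 9.32
eef_pos: [0.5882, -0.0924, 0.2116]
eef_rot: [0.996, 0.087, -0.0, -0.0]
wrist_force: [-3.6, -0.8, 2.3]
finger_gap: 0.0441
```

```bash
python3 trk.py w5.png
```

```text
t 9.32 tcp [ 0.5882 -0.0924  0.2116] yaw 9.95 F [-3.6 -0.8  2.3] lid [ 0.6459 -0.0841] res 0.00253 strip -22.1 3728 rel [58.3  1.8]
```

send_rows([
  [[0, 0.5, 0, 0, 0], [0, 1, 0, 0, 0], [0, 1.4, 0, 0, 0]],
])

```text
clock: 9.62
eef_pos: [0.5895, -0.0922, 0.2117]
eef_rot: [0.996, 0.087, 0.0, -0.0]
wrist_force: [-4.6, 0.7, 2.1]
finger_gap: 0.044
```

send_rows([
  [[0, 0.4, 0, 0, 0], [0, 0.8, 0, 0, 0]],
])

```text
clock: 9.78
eef_pos: [0.5903, -0.0921, 0.2116]
eef_rot: [0.996, 0.087, -0.0, -0.0]
wrist_force: [-4.2, -0.4, 2.9]
finger_gap: 0.044
```

send_rows([
  [[0, 0.3, 0, 0, 0], [0, 0.6, 0, 0, 0]],
])

```text
clock: 9.95
eef_pos: [0.5909, -0.092, 0.2116]
eef_rot: [0.996, 0.087, -0.0, 0.0]
wrist_force: [-3.3, 0.0, 1.6]
finger_gap: 0.0439
```

send_rows([
  [[0, 0.3, 0, 0, 0], [0, 0.6, 0, 0, 0]],
])

```text
clock: 10.12
eef_pos: [0.5915, -0.0919, 0.2116]
eef_rot: [0.996, 0.087, -0.0, 0.0]
wrist_force: [-3.7, -1.2, 2.4]
finger_gap: 0.044
```

send_rows([
  [[0, 0.3, 0, 0, 0], [0, 0.5, 0, 0, 0]],
])

```text
clock: 10.28
eef_pos: [0.592, -0.0919, 0.2117]
eef_rot: [0.996, 0.087, 0.0, 0.0]
wrist_force: [-3.9, -0.3, 1.6]
finger_gap: 0.0438
```

```bash
python3 trk.py w6.png
```

```text
t 10.28 tcp [ 0.592  -0.0919  0.2117] yaw 9.94 F [-3.9 -0.3  1.6] lid [ 0.65   -0.0828] res 0.00235 strip -23.5 3726 rel [58.7  1.1]
```

View pics/w6.png

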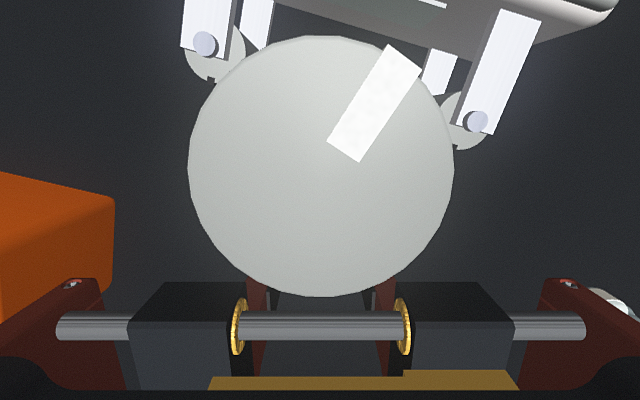

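send_rows([
  [[0, 0.3, 0, 0, 0], [0, 0.6, 0, 0, 0]],
])

```text
clock: 10.5
eef_pos: [0.5923, -0.0918, 0.2116]
eef_rot: [0.996, 0.087, -0.0, 0.0]
wrist_force: [-6.3, -0.7, 3.4]
finger_gap: 0.0438
```

send_rows([
  [[0, 0.3, 0, 0, 0], [0, 0.6, 0, 0, 0]],
])

```text
clock: 10.67
eef_pos: [0.5926, -0.0918, 0.2116]
eef_rot: [0.996, 0.087, -0.001, 0.0]
wrist_force: [-7.7, -0.7, 5.7]
finger_gap: 0.0439
```

send_rows([
  [[0, 0.3, 0, 0, 0], [0, 0.5, 0, 0, 0]],
])

```text
clock: 10.83
eef_pos: [0.5927, -0.0917, 0.2115]
eef_rot: [0.996, 0.087, -0.001, 0.0]
wrist_force: [-9.6, -1.3, 6.9]
finger_gap: 0.0443
```

send_rows([
  [[0, -1, 0, 0, 0], [0, -4, 0, 0, 0], [0, -9, 0, 0, 0], [-1, -15, 0, 0, 0], [-1, -20, 0, 0, 0]],
], grip_force=40)

```text
clock: 11.25
eef_pos: [0.5736, -0.095, 0.2117]
eef_rot: [0.996, 0.087, 0.0, -0.0]
wrist_force: [0.1, -0.2, 0.2]
finger_gap: 0.0341
```

```bash
python3 trk.py w7.png; cat > goto.py <<'E'
from h import *
import sys
# args: yaw_deg dist  [cx cy]
th,d=map(float,sys.argv[1:3]); C=np.array([float(a) for a in sys.argv[3:5]] or [.6485,-.0820])
s=read_state(); m=R.from_quat(s['eef_rot']).as_matrix(); y=np.degrees(np.arctan2(m[1,0],m[0,0]))
t=np.radians(th); T=np.r_[C-d/1000*np.array([np.cos(t),np.sin(t)]),.2117]
print('shift mm',(m.T@(T-s['eef_pos'])*1000).round(1),'turn',round(y-th,2),'dist now',np.hypot(*(C-s['eef_pos'][:2])))
E
python3 goto.py 18 70
```

```text
t 11.25 tcp [ 0.5736 -0.095   0.2117] yaw 9.95 F [ 0.1 -0.2  0.2] lid [ 0.65  -0.083] res 0.0009 strip -16.2 8407 rel [77.4  1.4]
shift mm [ 7.7  9.7 -0.1] turn -8.08 dist now 0.07702821070075397
```

View pics/w7.png

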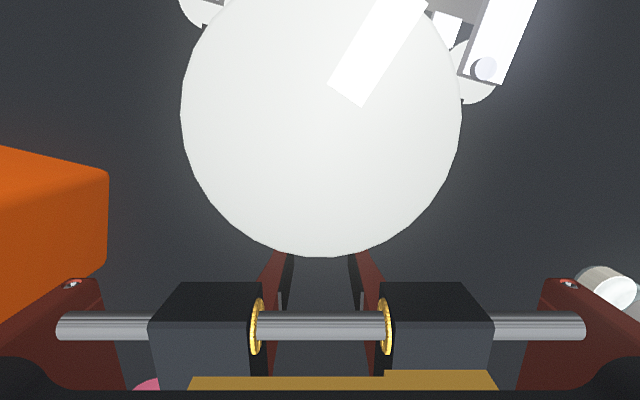

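send_rows([
  [[-1, 0, 2, 0, -1.5], [-1, 0, 4, 0, -3], [-1, 1, 6, 0, -5], [-1, 2.5, 8, 0, -7], [-1, 4, 9.7, 0, -8.1]],
])

```text
clock: 11.72
eef_pos: [0.5799, -0.1043, 0.2117]
eef_rot: [0.987, 0.158, 0.0, 0.0]
wrist_force: [0.5, -0.4, -0.1]
finger_gap: 0.0008
```

```bash
python3 - <<'E'
s=open('trk.py').read()
s=s.replace("q&=(v>242)&(r>.014)","A=np.c_[np.ones(len(v)),xx,yy,xx*xx/400.,yy*yy/400.,xx*yy/400.]; w=np.linalg.lstsq(A[q],v[q],rcond=None)[0]\n    for _ in range(4):\n        e=v-A@w; qq=q&(e<10); w=np.linalg.lstsq(A[qq],v[qq],rcond=None)[0]\n    e=v-A@w; q&=(e>14)&(r>.014)")
open('trk.py','w').write(s)
E
python3 trk.py w8.png;python3 goto.py 18 62
```

```text
t 11.72 tcp [ 0.5799 -0.1043  0.2117] yaw 18.21 F [ 0.5 -0.4 -0.1] lid [ 0.6501 -0.083 ] res 0.00068 strip -22.9 4246 rel [73.3  1.7]
shift mm [ 9.9 -0.3 -0. ] turn 0.21 dist now 0.0719430253736792
```

View pics/w8.png

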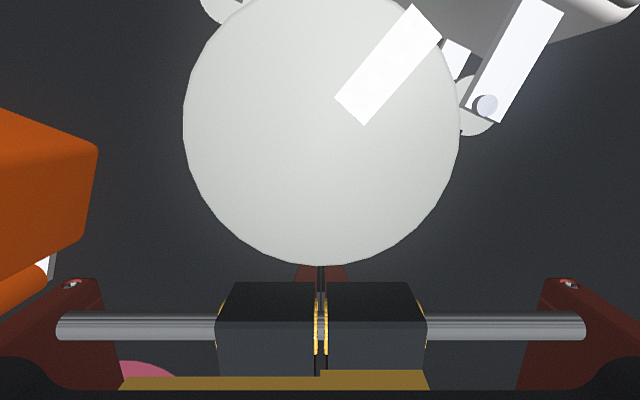

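send_rows([
  [[-1, 2, 0, 0, 0], [-1, 4, 0, 0, 0], [-1, 6, 0, 0, 0], [-1, 7, 0, 0, 0], [-1, 8, 0, 0, 0]],
])

```text
clock: 12.18
eef_pos: [0.5874, -0.1011, 0.2116]
eef_rot: [0.988, 0.157, 0.0, -0.0]
wrist_force: [0.2, 0.4, -0.9]
finger_gap: 0.0007
```

send_rows([
  [[-1, 0.5, 0, 0, 0], [-1, 1, 0, 0, 0]],
])

```text
clock: 12.35
eef_pos: [0.5882, -0.101, 0.2116]
eef_rot: [0.988, 0.157, -0.0, 0.0]
wrist_force: [-0.0, 0.8, 1.4]
finger_gap: 0.0008
```

send_rows([
  [[-1, 0.5, 0, 0, 0], [-1, 1, 0, 0, 0]],
])

```text
clock: 12.52
eef_pos: [0.5887, -0.1009, 0.2116]
eef_rot: [0.988, 0.157, -0.001, 0.0]
wrist_force: [-3.2, -0.5, 2.0]
finger_gap: 0.0004
```

send_rows([
  [[-1, 0.5, 0, 0, 0], [-1, 1, 0, 0, 0]],
])

```text
clock: 12.68
eef_pos: [0.589, -0.1008, 0.2115]
eef_rot: [0.988, 0.157, -0.002, 0.0]
wrist_force: [-7.8, -1.4, 6.3]
finger_gap: 0.0005
```

send_rows([
  [[-1, 0.3, 0, 0, 0], [-1, 0.5, 0, 0, 0]],
])

```text
clock: 12.85
eef_pos: [0.5892, -0.1008, 0.2115]
eef_rot: [0.988, 0.156, -0.002, 0.0]
wrist_force: [-8.9, -2.0, 6.6]
finger_gap: 0.0005
```

send_rows([
  [[-1, 0, 0, -0.5, 0], [-1, 0, 0, -1, 0]],
])

```text
clock: 13.02
eef_pos: [0.5893, -0.1008, 0.2119]
eef_rot: [0.988, 0.157, -0.002, -0.0]
wrist_force: [-2.7, -1.1, -2.9]
finger_gap: 0.0004
```

send_rows([
  [[-1, 0.01, -1.08, 0, 1], [-1, 0.04, -2.16, 0, 2], [-1, 0.09, -3.24, 0, 3]],
])

```text
clock: 13.27
eef_pos: [0.5884, -0.0981, 0.2119]
eef_rot: [0.992, 0.13, -0.002, 0.0]
wrist_force: [-5.2, -2.4, -1.3]
finger_gap: 0.0002
```

```bash
python3 trk.py w9.png;python3 goto.py 15 62
```

```text
t 13.27 tcp [ 0.5884 -0.0981  0.2119] yaw 14.9 F [-5.2 -2.4 -1.3] lid [ 0.6504 -0.0828] res 0.00219 strip -25.8 3955 rel [63.9  1.1]
shift mm [0.1 0.3 0.2] turn -0.15 dist now 0.06212810639945965
```

send_rows([
  [[-1, 0.21, -1.08, 0, 1], [-1, 0.44, -2.16, 0, 2], [-1, 0.59, -3.24, 0, 3], [-1, 0.65, -4.32, 0, 4], [-1, 0.74, -5.4, 0, 5]],
])

```text
clock: 13.73
eef_pos: [0.5874, -0.0927, 0.2118]
eef_rot: [0.996, 0.086, -0.002, 0.0]
wrist_force: [-8.3, -2.7, -0.9]
finger_gap: 0.0004
```

send_rows([
  [[-1, 0.01, -1.08, 0, 1], [-1, 0.04, -2.16, 0, 2], [-1, 0.09, -3.24, 0, 3], [-1, 0.15, -4.32, 0, 4], [-1, 0.24, -5.4, 0, 5]],
])

```text
clock: 14.15
eef_pos: [0.5867, -0.0871, 0.2118]
eef_rot: [0.999, 0.043, -0.002, 0.0]
wrist_force: [-6.7, -2.8, -0.3]
finger_gap: 0.0005
```

```bash
python3 trk.py w10.png;python3 goto.py 5 62
```

```text
t 14.15 tcp [ 0.5867 -0.0871  0.2118] yaw 4.92 F [-6.7 -2.8 -0.3] lid [ 0.6505 -0.0828] res 0.00235 strip -36.8 3950 rel [63.9  1.2]
shift mm [-0.   0.6  0.1] turn -0.15 dist now 0.061990211940609434
```

send_rows([
  [[-1, 0.1, -1.08, 0, 1], [-1, 0.2, -2.16, 0, 2], [-1, 0.25, -3.24, 0, 3], [-1, 0.3, -4.32, 0, 4], [-1, 0.4, -5.4, 0, 5]],
])

```text
clock: 14.62
eef_pos: [0.5865, -0.0814, 0.2117]
eef_rot: [1.0, -0.001, -0.002, 0.0]
wrist_force: [-7.1, -1.9, 1.4]
finger_gap: 0.0007
```

send_rows([
  [[-1, 0.01, -1.08, 0, 1], [-1, 0.04, -2.16, 0, 2], [-1, 0.09, -3.24, 0, 3], [-1, 0.15, -4.32, 0, 4], [-1, 0.24, -5.4, 0, 5]],
])

```text
clock: 15.03
eef_pos: [0.5868, -0.0758, 0.2117]
eef_rot: [0.999, -0.044, -0.002, 0.0]
wrist_force: [-7.4, -0.7, -0.6]
finger_gap: 0.0006
```

```bash
python3 trk.py w11.png
```

```text
t 15.03 tcp [ 0.5868 -0.0758  0.2117] yaw -5.06 F [-7.4 -0.7 -0.6] lid [ 0.6506 -0.0828] res 0.00246 strip -47.7 3946 rel [64.1  1.4]
```

send_rows([
  [[-1, 0.01, -1.08, 0, 1], [-1, 0.04, -2.16, 0, 2], [-1, 0.09, -3.24, 0, 3], [-1, 0.15, -4.32, 0, 4], [-1, 0.24, -5.4, 0, 5]],
])

```text
clock: 15.5
eef_pos: [0.5876, -0.0703, 0.2117]
eef_rot: [0.996, -0.088, -0.002, 0.0]
wrist_force: [-6.7, -0.9, 0.6]
finger_gap: 0.0005
```

send_rows([
  [[-1, 0.01, -1.08, 0, 1], [-1, 0.04, -2.16, 0, 2], [-1, 0.09, -3.24, 0, 3], [-1, 0.15, -4.32, 0, 4], [-1, 0.24, -5.4, 0, 5]],
])

```text
clock: 15.92
eef_pos: [0.5888, -0.0648, 0.2117]
eef_rot: [0.991, -0.131, -0.002, 0.0]
wrist_force: [-6.7, -0.6, 0.1]
finger_gap: 0.0007
```

send_rows([
  [[-1, 0.01, -1.08, 0, 1], [-1, 0.04, -2.16, 0, 2], [-1, 0.09, -3.24, 0, 3], [-1, 0.15, -4.32, 0, 4], [-1, 0.24, -5.4, 0, 5]],
])

```text
clock: 16.33
eef_pos: [0.5905, -0.0595, 0.2117]
eef_rot: [0.985, -0.174, -0.002, 0.0]
wrist_force: [-5.8, 0.0, -0.3]
finger_gap: 0.0005
```

send_rows([
  [[-1, 0.01, -1.08, 0, 1], [-1, 0.04, -2.16, 0, 2], [-1, 0.09, -3.24, 0, 3], [-1, 0.15, -4.32, 0, 4], [-1, 0.24, -5.4, 0, 5]],
])

```text
clock: 16.75
eef_pos: [0.5927, -0.0543, 0.2118]
eef_rot: [0.976, -0.217, -0.002, 0.0]
wrist_force: [-5.0, 0.7, -0.7]
finger_gap: 0.0003
```

```bash
python3 trk.py w12.png;python3 goto.py -25 62
```

```text
t 16.75 tcp [ 0.5927 -0.0543  0.2118] yaw -25.02 F [-5.   0.7 -0.7] lid [ 0.6505 -0.083 ] res 0.00236 strip -68.8 3907 rel [64.5  1.6]
shift mm [0.3 1.8 0.1] turn -0.08 dist now 0.06229463919025018
```

send_rows([
  [[-1, 0.1, -1.08, 0, 1], [-1, 0.2, -2.16, 0, 2], [-1, 0.3, -3.24, 0, 3], [-1, 0.45, -4.32, 0, 4], [-1, 0.6, -5.4, 0, 5]],
])

```text
clock: 17.22
eef_pos: [0.5955, -0.0495, 0.2118]
eef_rot: [0.966, -0.259, -0.002, 0.0]
wrist_force: [-6.1, 1.7, -0.1]
finger_gap: 0.0006
```

send_rows([
  [[-1, 0.1, -1.08, 0, 1], [-1, 0.2, -2.16, 0, 2], [-1, 0.3, -3.24, 0, 3], [-1, 0.4, -4.32, 0, 4], [-1, 0.5, -5.4, 0, 5]],
])

```text
clock: 17.63
eef_pos: [0.5986, -0.0448, 0.2117]
eef_rot: [0.954, -0.301, -0.002, 0.0]
wrist_force: [-6.2, 1.1, -0.9]
finger_gap: 0.0007
```

```bash
python3 trk.py w13.png
```

```text
t 17.63 tcp [ 0.5986 -0.0448  0.2117] yaw -35.0 F [-6.2  1.1 -0.9] lid [ 0.6504 -0.0829] res 0.00189 strip -79.4 3847 rel [64.3  1.5]
```

send_rows([
  [[-1, -2, 0, 0, 0], [-1, -7, 0, 0, 0], [-1, -13, 0, 0, 0]],
])

```text
clock: 17.93
eef_pos: [0.5896, -0.0381, 0.213]
eef_rot: [0.954, -0.3, 0.001, -0.0]
wrist_force: [0.2, 1.1, 0.2]
finger_gap: 0.0009
```

send_rows([
  [[-1, 0.34, 7.1, 0, -5.5], [-1, 1.36, 14.1, 0, -11], [-1, 3.05, 21, 0, -16.5], [-1, 5.4, 27.7, 0, -22], [-1, 8.35, 34.2, 0, -27.5]],
])

```text
clock: 18.35
eef_pos: [0.5764, -0.071, 0.2131]
eef_rot: [0.998, -0.062, 0.001, -0.0]
wrist_force: [0.3, 0.4, -0.3]
finger_gap: 0.0001
```

send_rows([
  [[-1, 0.34, 7.1, 0, -5.5], [-1, 1.36, 14.1, 0, -11], [-1, 3.05, 21, 0, -16.5], [-1, 5.4, 27.7, 0, -22], [-1, 8.35, 34.2, 0, -27.5]],
])

```text
clock: 18.77
eef_pos: [0.5804, -0.1063, 0.2131]
eef_rot: [0.984, 0.176, 0.001, 0.0]
wrist_force: [-0.3, -1.3, 0.3]
finger_gap: 0.0005
```

```bash
python3 trk.py w14.png; python3 goto.py 20 62.5
```

```text
t 18.77 tcp [ 0.5804 -0.1063  0.2131] yaw 20.31 F [-0.3 -1.3  0.3] lid [ 0.6498 -0.0834] res 0.00148 strip -78.7 3214 rel [73.1  2.6]
shift mm [10.1 -1.2  1.3] turn 0.6 dist now 0.07264836130969837
```

View pics/w14.png

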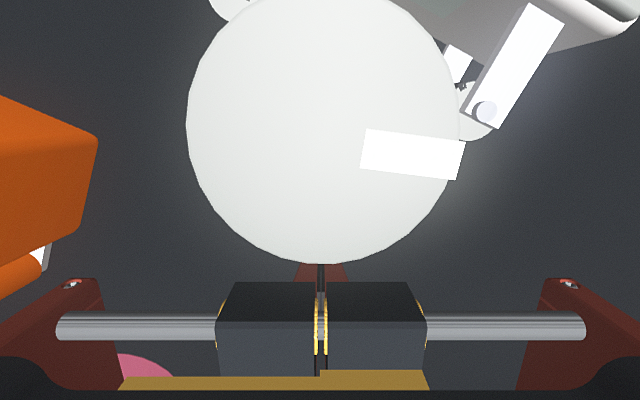

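send_rows([
  [[-1, 2, -1, 0, 0], [-1, 4, -1, 0, 0], [-1, 6, -1, 0, 0], [-1, 7.5, -1, 0, 0], [-1, 8.5, -1, 0, 0]],
])

```text
clock: 19.23
eef_pos: [0.5882, -0.1014, 0.2127]
eef_rot: [0.985, 0.174, 0.0, -0.0]
wrist_force: [0.3, -0.0, 0.4]
finger_gap: 0.0001
```

send_rows([
  [[-1, 0.6, 0, 0, 0], [-1, 1.2, 0, 0, 0]],
])

```text
clock: 19.4
eef_pos: [0.5888, -0.1015, 0.2125]
eef_rot: [0.985, 0.174, -0.001, -0.0]
wrist_force: [-2.9, -0.3, 1.8]
finger_gap: 0.0006
```

send_rows([
  [[-1, 0.5, 0, 0, 0], [-1, 1, 0, 0, 0]],
])

```text
clock: 19.57
eef_pos: [0.5891, -0.1016, 0.2124]
eef_rot: [0.985, 0.174, -0.001, -0.0]
wrist_force: [-7.5, -0.2, 4.0]
finger_gap: 0.0005
```

send_rows([
  [[-1, 0.4, 0, 0, 0], [-1, 0.7, 0, 0, 0]],
])

```text
clock: 19.73
eef_pos: [0.5894, -0.1015, 0.2124]
eef_rot: [0.985, 0.174, -0.002, -0.0]
wrist_force: [-8.4, -0.1, 6.5]
finger_gap: 0.0004
```

send_rows([
  [[-1, 0.1, 0, -0.6, 0], [-1, 0.2, -1.08, -0.8, 1], [-1, 0.3, -2.16, -0.8, 2], [-1, 0.35, -3.24, -0.8, 3]],
])

```text
clock: 20.07
eef_pos: [0.5887, -0.0992, 0.2127]
eef_rot: [0.989, 0.147, -0.002, 0.0]
wrist_force: [-3.6, -3.7, -0.1]
finger_gap: 0.0002
```

send_rows([
  [[-1, 0.11, -1.08, 0, 1], [-1, 0.24, -2.16, 0, 2], [-1, 0.3, -3.24, 0, 3], [-1, 0.35, -4.32, 0, 4], [-1, 0.44, -5.4, 0, 5]],
])

```text
clock: 20.48
eef_pos: [0.5875, -0.0938, 0.2126]
eef_rot: [0.995, 0.104, -0.002, 0.0]
wrist_force: [-5.0, -1.9, -0.8]
finger_gap: 0.0004
```

```bash
python3 trk.py w15.png
```

```text
t 20.48 tcp [ 0.5875 -0.0938  0.2126] yaw 11.91 F [-5.  -1.9 -0.8] lid [ 0.6501 -0.0834] res 0.0022 strip -86.0 3091 rel [63.4  2.7]
```

send_rows([
  [[-1, 0.2, -1.08, 0, 1], [-1, 0.4, -2.16, 0, 2], [-1, 0.6, -3.24, 0, 3], [-1, 0.7, -4.32, 0, 4], [-1, 0.8, -5.4, 0, 5]],
])

```text
clock: 20.95
eef_pos: [0.5868, -0.0883, 0.2126]
eef_rot: [0.998, 0.06, -0.002, 0.0]
wrist_force: [-7.1, -3.4, 0.8]
finger_gap: 0.0008
```

send_rows([
  [[-1, 0.05, -1.08, 0, 1], [-1, 0.1, -2.16, 0, 2], [-1, 0.2, -3.24, 0, 3], [-1, 0.25, -4.32, 0, 4], [-1, 0.34, -5.4, 0, 5]],
])

```text
clock: 21.37
eef_pos: [0.5865, -0.0827, 0.2125]
eef_rot: [1.0, 0.017, -0.002, 0.0]
wrist_force: [-6.4, -1.2, 0.7]
finger_gap: 0.0006
```

send_rows([
  [[-1, 0.05, -1.08, 0, 1], [-1, 0.1, -2.16, 0, 2], [-1, 0.2, -3.24, 0, 3], [-1, 0.25, -4.32, 0, 4], [-1, 0.3, -5.4, 0, 5]],
])

```text
clock: 21.78
eef_pos: [0.5866, -0.077, 0.2125]
eef_rot: [1.0, -0.027, -0.002, 0.0]
wrist_force: [-6.7, -1.5, 0.6]
finger_gap: 0.0006
```

```bash
python3 trk.py w16.png
```

```text
t 21.78 tcp [ 0.5866 -0.077   0.2125] yaw -3.07 F [-6.7 -1.5  0.6] lid [ 0.6504 -0.0832] res 0.00245 strip -102.6 3034 rel [64.   2.7]
```

send_rows([
  [[-1, 0.05, -1.08, 0, 1], [-1, 0.1, -2.16, 0, 2], [-1, 0.2, -3.24, 0, 3], [-1, 0.25, -4.32, 0, 4], [-1, 0.3, -5.4, 0, 5]],
])

```text
clock: 22.25
eef_pos: [0.5872, -0.0714, 0.2125]
eef_rot: [0.998, -0.07, -0.002, 0.0]
wrist_force: [-5.9, -0.6, -0.6]
finger_gap: 0.0004
```

send_rows([
  [[-1, 0.05, -1.08, 0, 1], [-1, 0.1, -2.16, 0, 2], [-1, 0.2, -3.24, 0, 3], [-1, 0.25, -4.32, 0, 4], [-1, 0.34, -5.4, 0, 5]],
])

```text
clock: 22.67
eef_pos: [0.5884, -0.066, 0.2125]
eef_rot: [0.994, -0.114, -0.002, 0.0]
wrist_force: [-6.1, -0.6, 0.7]
finger_gap: 0.0006
```

send_rows([
  [[-1, 0.05, -1.08, 0, 1], [-1, 0.1, -2.16, 0, 2], [-1, 0.2, -3.24, 0, 3], [-1, 0.3, -4.32, 0, 4], [-1, 0.4, -5.4, 0, 5]],
])

```text
clock: 23.08
eef_pos: [0.59, -0.0607, 0.2125]
eef_rot: [0.988, -0.157, -0.002, 0.0]
wrist_force: [-6.4, 0.1, -0.4]
finger_gap: 0.0009
```

send_rows([
  [[-1, 0.1, -1.08, 0, 1], [-1, 0.2, -2.16, 0, 2], [-1, 0.3, -3.24, 0, 3], [-1, 0.4, -4.32, 0, 4], [-1, 0.5, -5.4, 0, 5]],
])

```text
clock: 23.5
eef_pos: [0.5922, -0.0555, 0.2125]
eef_rot: [0.98, -0.2, -0.002, 0.0]
wrist_force: [-5.6, 0.3, -0.4]
finger_gap: 0.0008
```

send_rows([
  [[-1, 0.1, -1.08, 0, 1], [-1, 0.2, -2.16, 0, 2], [-1, 0.3, -3.24, 0, 3], [-1, 0.4, -4.32, 0, 4], [-1, 0.5, -5.4, 0, 5]],
])

```text
clock: 23.92
eef_pos: [0.5947, -0.0505, 0.2125]
eef_rot: [0.97, -0.242, -0.002, 0.0]
wrist_force: [-6.2, 0.7, -0.5]
finger_gap: 0.0003
```

send_rows([
  [[-1, 0.1, -1.08, 0, 1], [-1, 0.2, -2.16, 0, 2], [-1, 0.3, -3.24, 0, 3], [-1, 0.4, -4.32, 0, 4], [-1, 0.5, -5.4, 0, 5]],
])

```text
clock: 24.33
eef_pos: [0.5978, -0.0458, 0.2126]
eef_rot: [0.959, -0.284, -0.002, 0.0]
wrist_force: [-5.9, 2.5, -0.5]
finger_gap: 0.0001
```

```bash
python3 trk.py w17.png
```

```text
t 24.33 tcp [ 0.5978 -0.0458  0.2126] yaw -33.01 F [-5.9  2.5 -0.5] lid [ 0.6502 -0.0832] res 0.00191 strip -133.0 2951 rel [64.3  2.9]
```

View pics/w17.png

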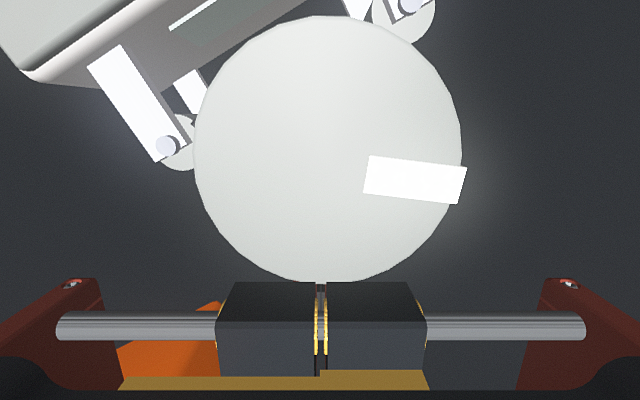

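```bash
cat > strip.py <<'E'
import sys
from h import *
# fit in pixels (camera ~ straight down): circle by least squares on lower/left contour; strip rect
for fn in sys.argv[1:]:
    im=cv2.imread('pics/'+fn); mn=im.min(2)
    g=cv2.GaussianBlur(mn,(3,3),0)
    c=cv2.HoughCircles(g,cv2.HOUGH_GRADIENT,1,200,param1=120,param2=20,minRadius=125,maxRadius=145)[0][0]
    yy,xx=np.mgrid[:400,:640]; r=np.hypot(xx-c[0],yy-c[1]); q=r<c[2]*.93
    v=mn.astype(float); X=np.stack([np.ones_like(v),xx/100-3,yy/100-1.5,(xx/100-3)**2,(yy/100-1.5)**2,(xx/100-3)*(yy/100-1.5)],-1)
    w=np.linalg.lstsq(X[q],v[q],rcond=None)[0]
    for _ in range(6): qq=q&(v-X@w<8); w=np.linalg.lstsq(X[qq],v[qq],rcond=None)[0]
    m=((v-X@w>12)&q).astype(np.uint8); m=cv2.morphologyEx(m,cv2.MORPH_OPEN,np.ones((5,5)))
    n,l,st,ce=cv2.connectedComponentsWithStats(m); k=1+np.argmax(st[1:,4]); ys,xs=np.nonzero(l==k)
    vx,vy,x0,y0=cv2.fitLine(np.c_[xs,ys].astype(np.float32),cv2.DIST_L2,0,.01,.01).ravel()
    if (x0-c[0])*vx+(y0-c[1])*vy<0: vx,vy=-vx,-vy
    print(fn,'circ',c,'strip c',x0,y0,'dir',np.degrees(np.arctan2(-vy,vx)).round(1),'bearing',np.degrees(np.arctan2(-(y0-c[1]),x0-c[0])).round(1),'off px',((x0-c[0])*vy-(y0-c[1])*vx).round(1), st[k,4])
E
python3 strip.py w1.png w4.png w8.png w9.png w14.png w16.png w17.png
python3 - <<'E'
from h import *
c=camera_info('wrist'); print(c); Rm=cv2.Rodrigues(np.array(c['rvec'],float))[0]; print(Rm.round(3)); print(-Rm.T@np.array(c['tvec']).reshape(3), read_state()['eef_pos'])
E
```

```text
{'mtx': array([[286.10802483,   0.        , 320.37519281],
       [  0.        , 286.10802483, 202.24521585],
       [  0.        ,   0.        ,   1.        ]]), 'rvec': array([-1.41293496,  2.60775218,  0.40414688]), 'tvec': array([0.28744652, 0.5217345 , 0.36887036])}
[[-0.546 -0.838  0.002]
 [-0.798  0.521  0.304]
 [-0.255  0.164 -0.953]]
[ 0.66746947 -0.09133509  0.19245815] [ 0.59793096 -0.04550362  0.21254229]Traceback (most recent call last):
  File "strip.py", line 7, in <module>
    c=cv2.HoughCircles(g,cv2.HOUGH_GRADIENT,1,200,param1=120,param2=20,minRadius=125,maxRadius=145)[0][0]
      ~~~~~~~~~~~~~~~~~~~~~~~~~~~~~~~~~~~~~~~~~~~~~~~~~~~~~~~~~~~~~~~~~~~~~~~~~~~~~~~~~~~~~~~~~~~~~^^^
TypeError: 'NoneType' object is not subscriptable
```

```bash
python3 - <<'E'
s=open('trk.py').read()
s=s.replace("    mm=R.from_quat(s","    if out is not None:\n        ln=cv2.fitLine(d.astype(np.float32)*1000,cv2.DIST_L2,0,.01,.01).ravel(); sg=np.sign(ln[:2]@ln[2:]); u=ln[:2]*sg; print('line dir',np.degrees(np.arctan2(u[1],u[0])).round(1),'off mm',(ln[2]*u[1]-ln[3]*u[0]).round(2),'rmean',np.hypot(*ln[2:]).round(1))\n    mm=R.from_quat(s",1)
open('trk.py','w').write(s)
E
python3 trk.py
```

```text
line dir -130.0 off mm 1.59 rmean 29.4
t 24.38 tcp [ 0.5979 -0.0455  0.2125] yaw -33.07 F [-5.3  2.2  0.3] lid [ 0.6502 -0.0831] res 0.00183 strip -133.3 2930 rel [64.3  3. ]
```

send_rows([
  [[-1, -2, 0, 0, 0], [-1, -7, 0, 0, 0], [-1, -13, 0, 0, 0]],
])

```text
clock: 24.68
eef_pos: [0.5884, -0.0393, 0.2137]
eef_rot: [0.959, -0.284, 0.001, -0.0]
wrist_force: [0.5, -0.5, -1.0]
finger_gap: 0.0004
```

send_rows([
  [[-1, 0.34, 7.1, 0, -5.5], [-1, 1.36, 14.1, 0, -11], [-1, 3.05, 21, 0, -16.5], [-1, 5.4, 27.7, 0, -22], [-1, 8.35, 34.2, 0, -27.5]],
])

```text
clock: 25.1
eef_pos: [0.5764, -0.0725, 0.2138]
eef_rot: [0.999, -0.045, 0.001, 0.0]
wrist_force: [-0.1, -0.1, 0.2]
finger_gap: 0.0004
```

```bash
python3 trk.py w18.png; python3 goto.py -6 72
```

```text
line dir -130.3 off mm 1.27 rmean 29.2
t 25.1 tcp [ 0.5764 -0.0725  0.2138] yaw -5.17 F [-0.1 -0.1  0.2] lid [ 0.65   -0.0829] res 0.00163 strip -132.9 2745 rel [74.2  3.7]
shift mm [ 0.7 -0.   2. ] turn 1.1 dist now 0.07267789254230231
```

send_rows([
  [[-1, 0.34, 7, 0, -5.3], [-1, 1.36, 13.6, 0, -10.6], [-1, 3.05, 20, 0, -15.9], [-1, 5.4, 26, 0, -21.2], [-1, 8, 31.5, 0, -26.5]],
])

```text
clock: 25.57
eef_pos: [0.5817, -0.1047, 0.2138]
eef_rot: [0.983, 0.184, 0.0, 0.0]
wrist_force: [0.8, -0.6, 1.2]
finger_gap: 0.0005
```

```bash
python3 trk.py w19.png; python3 goto.py 20 62.5
```

```text
line dir -130.5 off mm 1.27 rmean 28.8
t 25.57 tcp [ 0.5817 -0.1047  0.2138] yaw 21.16 F [ 0.8 -0.6  1.2] lid [ 0.6497 -0.0834] res 0.0018 strip -133.1 2543 rel [71.2  4.7]
shift mm [8.3 0.3 2. ] turn 1.45 dist now 0.07082045286409187
```

send_rows([
  [[-1, 2, 0, 0.5, 0], [-1, 4, 0, 1, 0], [-1, 5.5, 0, 1, 0.5], [-1, 6.5, 0, 1, 1], [-1, 7.3, 0, 1, 1.4]],
])

```text
clock: 26.03
eef_pos: [0.5885, -0.1013, 0.2125]
eef_rot: [0.985, 0.17, 0.0, -0.0]
wrist_force: [-2.8, 0.2, 1.9]
finger_gap: 0.0003
```

send_rows([
  [[-1, 0.6, 0, 0, 0], [-1, 1.2, 0, 0, 0]],
])

```text
clock: 26.2
eef_pos: [0.589, -0.1014, 0.2123]
eef_rot: [0.985, 0.171, -0.001, -0.0]
wrist_force: [-5.1, 0.0, 2.8]
finger_gap: 0.0004
```

send_rows([
  [[-1, 0.5, 0, 0, 0], [-1, 1, 0, 0, 0]],
])

```text
clock: 26.37
eef_pos: [0.5893, -0.1015, 0.2122]
eef_rot: [0.985, 0.17, -0.002, -0.0]
wrist_force: [-7.9, -0.5, 6.0]
finger_gap: 0.0002
```

send_rows([
  [[-1, 0.2, 0, -0.6, 0], [-1, 0.4, -1.08, -0.8, 1], [-1, 0.6, -2.16, -0.8, 2], [-1, 0.8, -3.24, -0.8, 3]],
])

```text
clock: 26.7
eef_pos: [0.5888, -0.0992, 0.2125]
eef_rot: [0.99, 0.143, -0.002, 0.0]
wrist_force: [-4.9, -2.5, 0.1]
finger_gap: 0.0003
```

send_rows([
  [[-1, 0.11, -1.08, 0, 1], [-1, 0.24, -2.16, 0, 2], [-1, 0.3, -3.24, 0, 3], [-1, 0.4, -4.32, 0, 4], [-1, 0.5, -5.4, 0, 5]],
])

```text
clock: 27.12
eef_pos: [0.5876, -0.0938, 0.2124]
eef_rot: [0.995, 0.1, -0.002, 0.0]
wrist_force: [-5.2, -3.7, 0.3]
finger_gap: 0.0004
```

send_rows([
  [[-1, 0.2, -1.08, 0, 1], [-1, 0.3, -2.16, 0, 2], [-1, 0.4, -3.24, 0, 3], [-1, 0.5, -4.32, 0, 4], [-1, 0.5, -5.4, 0, 5]],
])

```text
clock: 27.53
eef_pos: [0.5868, -0.0883, 0.2124]
eef_rot: [0.998, 0.057, -0.002, 0.0]
wrist_force: [-6.3, -2.1, 1.2]
finger_gap: 0.0007
```

send_rows([
  [[-1, 0.05, -1.08, 0, 1], [-1, 0.1, -2.16, 0, 2], [-1, 0.2, -3.24, 0, 3], [-1, 0.25, -4.32, 0, 4], [-1, 0.3, -5.4, 0, 5]],
])

```text
clock: 27.95
eef_pos: [0.5865, -0.0827, 0.2124]
eef_rot: [1.0, 0.013, -0.002, 0.0]
wrist_force: [-6.3, -2.2, 0.9]
finger_gap: 0.0007
```

```bash
python3 trk.py w20.png
```

```text
line dir -147.4 off mm 1.25 rmean 29.3
t 27.95 tcp [ 0.5865 -0.0827  0.2124] yaw 1.51 F [-6.3 -2.2  0.9] lid [ 0.6504 -0.0829] res 0.00241 strip -149.9 2394 rel [63.9  1.9]
```

send_rows([
  [[-1, 0.05, -1.08, 0, 1], [-1, 0.1, -2.16, 0, 2], [-1, 0.2, -3.24, 0, 3], [-1, 0.25, -4.32, 0, 4], [-1, 0.3, -5.4, 0, 5]],
])

```text
clock: 28.42
eef_pos: [0.5867, -0.077, 0.2123]
eef_rot: [1.0, -0.03, -0.002, 0.0]
wrist_force: [-6.6, -1.2, 0.1]
finger_gap: 0.0007
```

send_rows([
  [[-1, 0.05, -1.08, 0, 1], [-1, 0.1, -2.16, 0, 2], [-1, 0.2, -3.24, 0, 3], [-1, 0.25, -4.32, 0, 4], [-1, 0.3, -5.4, 0, 5]],
])

```text
clock: 28.83
eef_pos: [0.5873, -0.0713, 0.2123]
eef_rot: [0.997, -0.074, -0.002, 0.0]
wrist_force: [-6.7, -0.7, -0.1]
finger_gap: 0.0003
```

send_rows([
  [[-1, 0.05, -1.08, 0, 1], [-1, 0.1, -2.16, 0, 2], [-1, 0.2, -3.24, 0, 3], [-1, 0.25, -4.32, 0, 4], [-1, 0.34, -5.4, 0, 5]],
])

```text
clock: 29.25
eef_pos: [0.5885, -0.0659, 0.2123]
eef_rot: [0.993, -0.117, -0.002, 0.0]
wrist_force: [-6.0, 0.4, -0.2]
finger_gap: 0.0004
```

send_rows([
  [[-1, 0.05, -1.08, 0, 1], [-1, 0.1, -2.16, 0, 2], [-1, 0.2, -3.24, 0, 3], [-1, 0.3, -4.32, 0, 4], [-1, 0.4, -5.4, 0, 5]],
])

```text
clock: 29.67
eef_pos: [0.5901, -0.0606, 0.2123]
eef_rot: [0.987, -0.16, -0.002, 0.0]
wrist_force: [-6.4, 1.0, 0.3]
finger_gap: 0.0006
```

send_rows([
  [[-1, 0.1, -1.08, 0, 1], [-1, 0.2, -2.16, 0, 2], [-1, 0.3, -3.24, 0, 3], [-1, 0.4, -4.32, 0, 4], [-1, 0.5, -5.4, 0, 5]],
])

```text
clock: 30.08
eef_pos: [0.5923, -0.0554, 0.2123]
eef_rot: [0.979, -0.203, -0.002, 0.0]
wrist_force: [-5.9, 0.4, 0.4]
finger_gap: 0.0004
```

```bash
python3 trk.py w21.png; python3 - <<'E'
from h import *
snap('side','s2.png'); snap('top','t2.png')
a=cv2.imread('pics/s2.png')[80:220,180:380];b=cv2.imread('pics/t2.png')[40:180,280:440]
cv2.imwrite('pics/st2.png',np.hstack([cv2.resize(a,(400,280),interpolation=cv2.INTER_CUBIC),cv2.resize(b,(320,280),interpolation=cv2.INTER_CUBIC)]))
E
```

```text
line dir -173.4 off mm 0.29 rmean 29.6
t 30.08 tcp [ 0.5923 -0.0554  0.2123] yaw -23.43 F [-5.9  0.4  0.4] lid [ 0.6505 -0.0826] res 0.00229 strip -174.0 2349 rel [64.2  1.9]
```

View pics/w21.png

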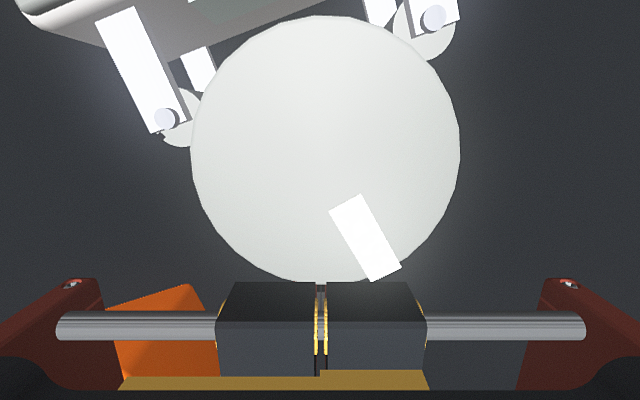

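View pics/st2.png

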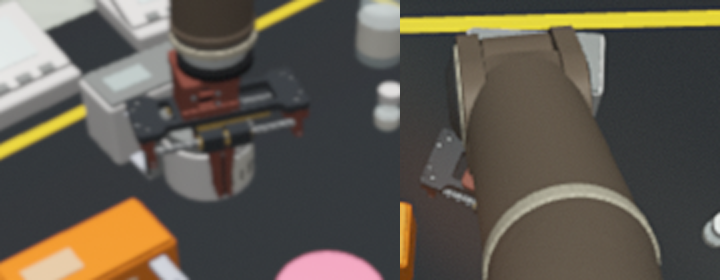

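send_rows([
  [[-1, 0.1, -1.08, 0, 1], [-1, 0.2, -2.16, 0, 2], [-1, 0.3, -3.24, 0, 3], [-1, 0.4, -4.32, 0, 4], [-1, 0.5, -5.4, 0, 5]],
])

```text
clock: 30.65
eef_pos: [0.5949, -0.0504, 0.2123]
eef_rot: [0.969, -0.245, -0.002, 0.0]
wrist_force: [-7.0, 2.1, -0.2]
finger_gap: 0.0003
```

send_rows([
  [[-1, 0.1, -1.08, 0, 1], [-1, 0.2, -2.16, 0, 2], [-1, 0.3, -3.24, 0, 3], [-1, 0.4, -4.32, 0, 4], [-1, 0.5, -5.4, 0, 5]],
])

```text
clock: 31.07
eef_pos: [0.598, -0.0457, 0.2123]
eef_rot: [0.958, -0.287, -0.002, 0.0]
wrist_force: [-6.4, 1.3, 0.2]
finger_gap: 0.0002
```

send_rows([
  [[-1, 0, -0.6, 0, 0.5], [-1, 0, -0.6, 0, 0.5]],
])

```text
clock: 31.23
eef_pos: [0.5984, -0.0449, 0.2123]
eef_rot: [0.957, -0.291, -0.002, 0.0]
wrist_force: [-6.0, 2.3, 0.5]
finger_gap: 0.0007
```

```bash
python3 trk.py w22.png
```

```text
line dir 175.2 off mm -0.84 rmean 29.2
t 31.23 tcp [ 0.5984 -0.0449  0.2123] yaw -33.87 F [-6.   2.3  0.5] lid [ 0.6498 -0.0818] res 0.00187 strip 177.0 2403 rel [63.2  2. ]
```

send_rows([
  [[-1, -1, 0, 0, 0], [-1, -4, 0, 0, 0], [-1, -9, 0, 0, 0], [-1, -15, 0, 0, 0], [-1, -30, 0, 0, 0]],
])

```text
clock: 31.7
eef_pos: [0.5756, -0.0298, 0.2137]
eef_rot: [0.956, -0.292, 0.001, -0.0]
wrist_force: [-0.9, 0.1, -0.3]
finger_gap: 0.0007
```

```bash
python3 trk.py w23.png
```

```text
line dir 175.3 off mm -0.27 rmean 29.4
t 31.7 tcp [ 0.5756 -0.0298  0.2137] yaw -33.94 F [-0.9  0.1 -0.3] lid [ 0.65   -0.0825] res 0.00143 strip 175.9 2881 rel [91.2  2.1]
```

View pics/w23.png

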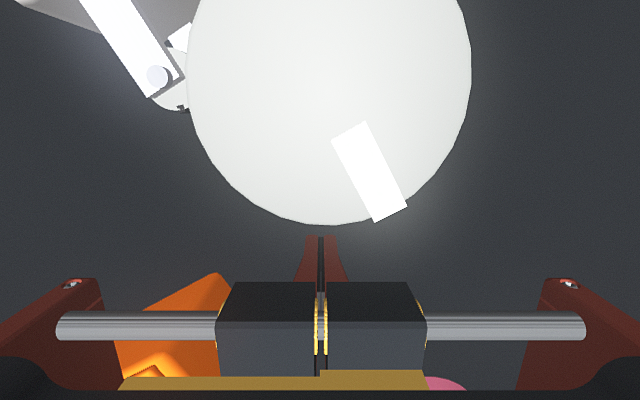

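send_rows([
  [[-1, -3, 0, -25, 0], [-1, -6, 0, -60, 0], [-1, -6, 0, -95, 0], [-1, -6, 0, -130, 0], [-1, -6, 0, -160, 0]],
])

```text
clock: 32.17
eef_pos: [0.5698, -0.0257, 0.3761]
eef_rot: [0.957, -0.291, 0.001, -0.0]
wrist_force: [0.2, 0.2, -0.1]
finger_gap: 0.0005
```

send_rows([
  [[-1, 0, 35, 0, 0], [-1, 0, 70, 0, 0], [-1, 0, 105, 0, 0], [-1, 0, 140, 0, 0], [-1, 0, 175, 0, 0]],
])

```text
clock: 32.58
eef_pos: [0.4713, -0.1722, 0.3738]
eef_rot: [0.957, -0.291, 0.001, -0.0]
wrist_force: [1.0, -0.8, -0.4]
finger_gap: 0.0004
```

send_rows([
  [[-1, 0, 35, 0, 0], [-1, 0, 70, 0, 0], [-1, 0, 105, 0, 0], [-1, 0, 140, 0, 0], [-1, 0, 175, 0, 0]],
])

```text
clock: 33.0
eef_pos: [0.3737, -0.3177, 0.3738]
eef_rot: [0.957, -0.291, 0.001, 0.0]
wrist_force: [1.1, -0.5, 1.3]
finger_gap: 0.0005
```

```bash
python3 - <<'E'
from h import *
print(read_state()['clock'])
snap('side','s3.png'); snap('top','t3.png')
a=cv2.imread('pics/s3.png')[80:220,180:380];b=cv2.imread('pics/t3.png')[45:145,300:400]
cv2.imwrite('pics/s3z.png',cv2.resize(a,(800,560),interpolation=cv2.INTER_CUBIC)); cv2.imwrite('pics/t3z.png',cv2.resize(b,None,fx=6,fy=6,interpolation=cv2.INTER_CUBIC))
E
```

```text
33.0
```

View pics/t3z.png

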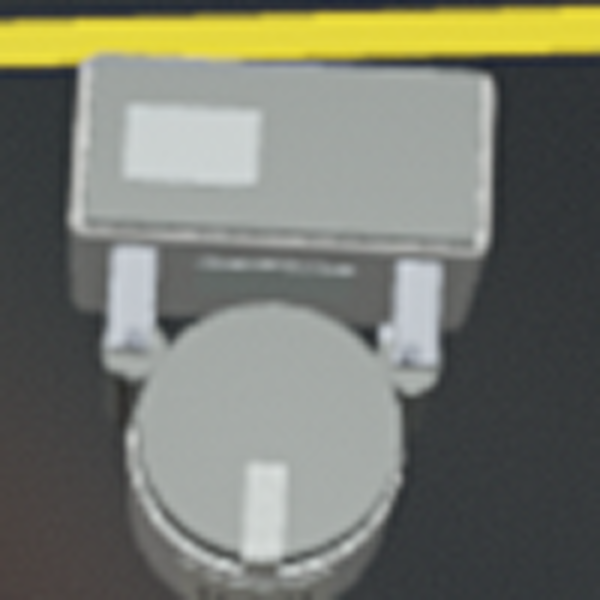

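View pics/s3z.png

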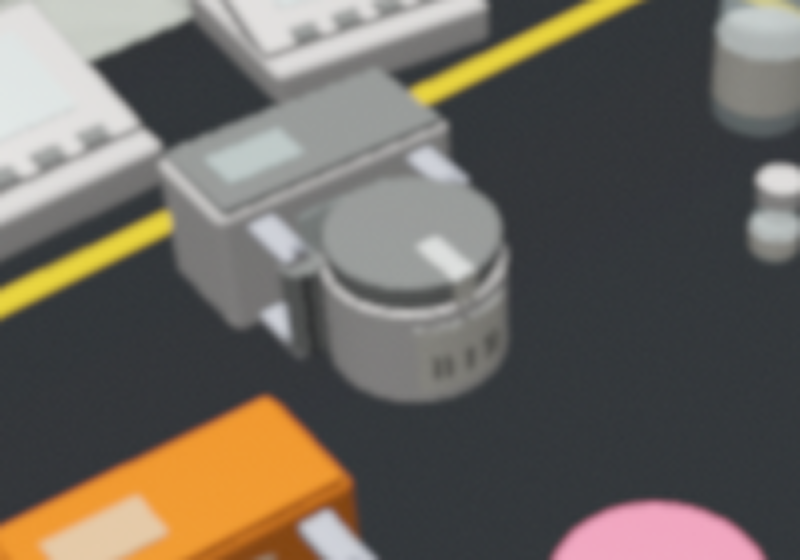

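```bash
python3 - <<'E'
from h import *
j=lambda p:ray('top',(p[0]/6+300-.42,p[1]/6+45-.42),.088)[:2]
a,b=j((267,464)),j((262,560)); d=b-a; print('strip line',np.degrees(np.arctan2(d[1],d[0])))
c=np.array([j((269,302))[0]-.05,(j((135,432))+j((403,432)))[1]/2]); print('lid',c, j((135,432)),j((403,432)),[np.degrees(np.arctan2(*(q-c)[::-1])) for q in (a,b)])
f=lambda p,q:np.degrees(np.arctan2(*(j(q)-j(p))[::-1]))
print('front edge',f((490,252),(72,232))-90,'back',f((494,72),(85,57))-90)
E
```

```text
strip line 175.3758845798595
lid [ 0.64989747 -0.08250166] [ 0.64984975 -0.0325081 ] [ 0.64748549 -0.13249521] [np.float64(175.40174022077554), np.float64(175.38285802636827)]
front edge -4.31531476192049 back -3.716240101530232
```

```bash
python3 -c "
from station import *
s=read_state();print(s['clock'],s['wrist_force']);print(sign_off())"
```

```text
33.1 [-0.01029802 -0.44189948 -0.03828335]
the job is handed in; nothing more can be done
None
```

I slid the jar into the grey nest with two fingers until it rested against both rollers. I then rolled it about 162° with the closed fingertips in three strokes, backed off and handed the job in at 33.1 s. No verdict was reported.

| Last check | Measured | Wanted |
|---|---|---|
| Label direction, top camera | 175.4° | 175.3° to 176.3° (straight out of the nest) |
| Label direction, wrist camera | 175.3° to 175.9° | 175.3° to 176.3° |
| Lid centre, top camera | (0.650, -0.0825) m | nest seat at about (0.648, -0.083) m |

- **Label:** the nest's yaw came out between -3.7° and -4.7° depending on which edges or rollers I used. That puts the label within about 2°, against the allowed 8.5°.
- **Position:** the lid centre is about 2 mm from the estimated seat, against the allowed 6 mm. That is about the size of the camera calibration error.
- **Forces:** the readings I took were at most about 12 N at the wrist while pressing on the jar. I read them only at the end of each move, so a brief peak in between would not show.
- **Disagreement:** partway through the rolling, two ways of reading the seal strip in the wrist camera differed by up to 3°. They agreed within 1° at the end.
- **Other things on the bench:** I did not measure them again at the end. The arm kept well clear of them, and I saw nothing disturbed in the last pictures.

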